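# Feel out the exciter's weight and hold it hanging down

## Task

The overhauled plate-compactor exciter on the bench has its eccentric weight shut inside, keyed on at some unknown angle, and its new seals drag so much that the pulley stays wherever it is left. Turn the pulley by its rim, feel which side of it is heavy, and bring the heavy side straight down; finish with the fingers still gripping the pulley and holding it there, so that I can punch the timing mark in the hub. Leave the tools and parts around it where they are.

Things in the scene. Friction and masses are not known exactly. Their poses are not given: they have to be found in the camera images.
- exciter: Grey cast housing with its shaft level, bolted down, cannot move. Origin on the bench below the pulley's middle; y along the shaft from pulley to housing, z up. Housing radius 60 mm, from y = 51 to 247 mm, axis 105 mm up; sole plate 210 mm wide in x, 12 mm thick, from y = 35 to 270 mm. Between pulley and housing only the shaft (radius 17 mm) in a gap of 38 mm (32 mm inside radius 32 mm).
- pulley_centre (a point): Middle of the dark V-belt pulley on the shaft axis, 105 mm above the bench; axes as the exciter's, they do not turn with the pulley. Pulley: diameter 140 mm, 26 mm wide along y (flat side faces at y = -13 and +13 mm), belt groove in the rim. On the free side (-y) a hub of radius 20 mm and the shaft nut stand out 16 mm.
- pulley (a joint): Pulley angle about +y (rad, no stops); as it grows the rim's top moves to +x. Seal drag is about 0.55 N m either way. The hidden weight adds 0.35 to 0.46 N m when level with the shaft, nothing when hanging or upright, so the pulley stays where it is left. Turning takes 1 to 17 N at 60 mm radius. The weight's angle to this zero differs each time; it starts at least 55 degrees from hanging down.
- key (a point): Outer end of the small brass key in the pulley's hub, 16.5 mm from the shaft axis, on the free side; turns with the pulley (straight up at joint value 0). It says nothing about where the weight is.
- bearing: Steel ball-bearing ring, 52 mm across, 15 mm high; lies near the exciter and must not be moved. Origin: middle of its underside.
- seal_driver: Aluminium seal driver standing on its 44 mm foot, 75 mm high; lies near the exciter and must not be moved. Origin: middle of its underside.
- spanner: Steel spanner lying flat, 180 mm long, 8 mm thick; lies near the exciter and must not be moved. Origin: middle of its underside.
- screwdriver: Screwdriver with red handle, lying, 200 mm long, 26 mm thick; lies near the exciter and must not be moved. Origin: middle of its underside.
- hammer: Hammer with wooden handle, lying, 260 mm long, 26 mm thick; is clear of the exciter, not to be moved. Origin: middle of its underside.
- bolt_tray: Steel tray of bolts, 130 x 190 mm, 40 mm high; is clear of the exciter, not to be moved. Origin: middle of its underside.
- grease_tin: Plain tin, 82 mm across, 85 mm high; is clear of the exciter, not to be moved. Origin: middle of its underside.
- spray_bottle: Blue spray bottle with white head, 76 mm across, 209 mm high; is clear of the exciter, not to be moved. Origin: middle of its underside.

How it is judged:
By the outcome, as a careful person would: the job done as asked, in the order asked, and still so for the second after the job is handed in, while the arm keeps its last pose, push and grip.
It also fails if it takes over 72 s, if anything falls off the work surface, if the arm or the gripper's body presses on something with over 40 N, if the wrist force passes 120 N, or if a joint passes its speed limit or range.

## Robot

A 6-joint arm with a two-finger parallel gripper is mounted at the origin on the work surface. World frame = base frame: x ahead of the robot, y to its left, z up, the work surface at z = 0. Lengths are in m, angles in rad, forces in N, time in s.
With the tool pointing down it reaches from about 0.3 to 0.875 m from the base axis. Payload 6.4 kg.
Tool frame: the origin (TCP) lies between the finger pads; the fingertips stand 25 mm ahead of it and the grasp point (between the pads) lies 6 mm ahead of it; z points along the fingers, y is the line along which they close (so a half turn about z gives the same grasp; the last joint's range is limited). The gripper opens to 85 mm and grips with 20 to 120 N. Pads are 22 mm wide; open, the fingers measure 114 mm over their backs; the gripper's body (76 mm by 85 mm) begins 54 mm behind the grasp point. The pads swing forward as they close: fully open they stand 13 mm farther back than shut.
Start: joints at [-1.547, 0.181, 1.607, -0, 1.354, -0.206], TCP at [0.131, -0.56, 0.256] pointing down, gripper open.
Joint ranges: [-2.99, 2.99], [-0.89, 2.07], [0.3, 2.58], [-1.14, 4.28], [0, 2.63], [-3.12, 3.12]. Speed limits (rad/s): [2.57, 2.57, 3.01, 3.14, 3.14, 3.14].

## Interface

Orientations are given as a unit quaternion [w, x, y, z].
In Python, from bench import ctrl gives the robot as it stands.
- The arm moves only by the tool servo_tool, never from a script. Its argument "series" is text: rows parted by semicolons, each of 7 numbers parted by spaces: the gripper command: -1 is fully open, 1 is shut, values between are in proportion, then the shift along the tool's x, y, z in m, then the turn, a rotation vector about the tool's x, y, z in degrees. A call has 1 to 12 rows; each row is the pose to reach, as a shift and turn from the pose commanded when the call began, along the tool's axes at that moment; what a row does not reach only later rows make up. A row lasts 1/12 s, in which the tool goes at most 41.7 mm and 7.16 degrees, less where a joint would pass 70% of its speed; a pose out of reach is approached as far as the arm can. A call with a gripper value outside its range is refused whole. The fingers move at their own pace and stop on an object; the grip force is fixed at half the most. Time passes only in rows, so rows that repeat a pose let the fingers close. It gives the time, the measured TCP pose, the force, the opening and the grip force at its end, in the units of the state.
- ctrl.get_obs(): the state, without advancing time (a new reading comes with each control period).
- ctrl.camera(name): name is "side" or "top"; returns a dict with "img" (384x512x3 uint8, red, green, blue), "z_map" (384x512 float32, m along the optical axis (not along the pixel's ray), 0 where there is no reading), "fovy" (degrees; the focal length in pixels is half the picture's height over the tangent of half this angle, whatever the lens; pixels are square), "cx", "cy" (the principal point, pixels), "extrinsics" (4x4, takes a point from camera to world coordinates). Camera axes: x right, y down, z forward; pixel columns grow to the right and rows downward; lengths in m; the calibration is good to about 2 mm. A picture is of the moment at which its call begins.
- ctrl.hand_in(): hands the job in; it is judged then, once.
The state is a dict: "time_s": time; "q": joint angles; "dq": joint speeds; "joint_efforts": joint torques, N m; "eef_pos": TCP position; "eef_rot": TCP orientation; "wrist_force": force on the tool from outside, world axes, zero at the start; "torque": the same for the moment, N m; "opening": opening from 0.0 (shut) to 1.0 (fully open); "grasp_force": force on a finger pad.
Only numpy, scipy, OpenCV 4.12 (cv2) and the standard library are available. Lean on these libraries where they do the work, as an engineer would, in place of code of your own. Each camera call takes 0.05 s, during which the arm holds its last target. There are 200 camera calls.

## Working session

There is one attempt and no reset: what is moved stays moved. The work goes in short steps, Python scripts to look and compute and a tool call to move; the robot and the scene stay as the last step left them, time stands still between calls to the robot, and variables do not carry over. Pictures are saved under pics/ and viewed, at most 10 in all, crops included, and the job is handed in when it is done.

Besides the shell and the picture viewer there is one more tool, called after "Call:" as a command line: name --argument value ..., lists and objects as JSON in quotes. servo_tool: Moves the arm, as the interface text tells. Its arguments: {"type":"object","properties":{"series":{"type":"string"}},"required":["series"]}

```bash
mkdir -p pics; cat > h.py <<'E'
import numpy as np, cv2
from bench import ctrl
def cam(n):
    c=ctrl.camera(n); f=192/np.tan(np.radians(c["fovy"]/2)); return c,f
def pts(c,f):
    z=c["z_map"]; v,u=np.mgrid[:384,:512]
    P=np.stack([(u-c["cx"])/f*z,(v-c["cy"])/f*z,z,np.ones_like(z)],-1)
    return P@np.array(c["extrinsics"]).T
E
python3 - <<'E'
from h import *
ims=[]
for n in("top","side"):
    c,f=cam(n); cv2.imwrite(f"pics/{n}0.png",cv2.resize(c["img"][:,:,::-1],(800,600),interpolation=cv2.INTER_CUBIC))
    print(n,f,c["cx"],c["cy"]); print(np.round(c["extrinsics"],3)); print((c["z_map"]>0).mean())
print(ctrl.get_obs())
E
```

```text
top 449.12726082291215 245.70728618242353 194.27370217432605
[[-0.009 -0.997  0.079  0.489]
 [-1.     0.01   0.014  0.003]
 [-0.015 -0.079 -0.997  1.28 ]
 [ 0.     0.     0.     1.   ]]
0.9962056477864584
side 368.30994292324465 256.13915778094514 182.8400655827939
[[ 0.995 -0.065  0.075  0.507]
 [-0.099 -0.555  0.826 -0.866]
 [-0.012 -0.829 -0.559  0.694]
 [ 0.     0.     0.     1.   ]]
0.9960174560546875
{'time_s': 0.1, 'q': array([-1.54731578e+00,  1.81498387e-01,  1.60791573e+00, -1.87403126e-06,
        1.35380874e+00, -2.06289917e-01]), 'dq': array([-0.00067641, -0.00099777, -0.00297362,  0.00111684,  0.00183985,
        0.00086646]), 'joint_efforts': array([ 4.85231806e-05, -4.45874941e+01, -3.52241671e+01, -2.68401527e-04,
        4.10713779e-03, -7.89736021e-06]), 'eef_pos': array([ 0.13096955, -0.55940745,  0.25545269]), 'eef_rot': array([-8.11784344e-04,  9.93407594e-01,  1.14632843e-01,  7.34895150e-05]), 'wrist_force': array([-0.22321495,  0.6595213 ,  0.12613624]), 'torque': array([-0.00466493, -0.04573691,  0.02618194]), 'grasp_force': 0.0, 'opening': 0.997164889434338}
```

View pics/top0.png

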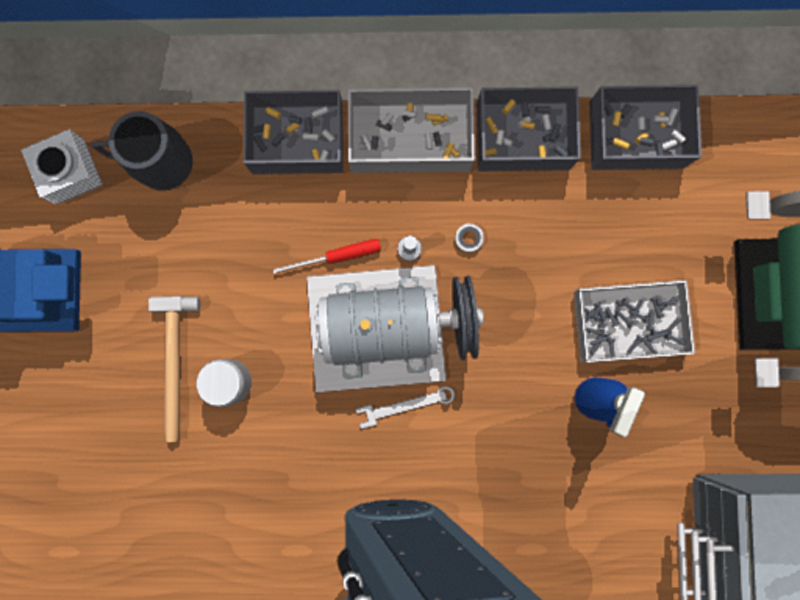

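View pics/side0.png

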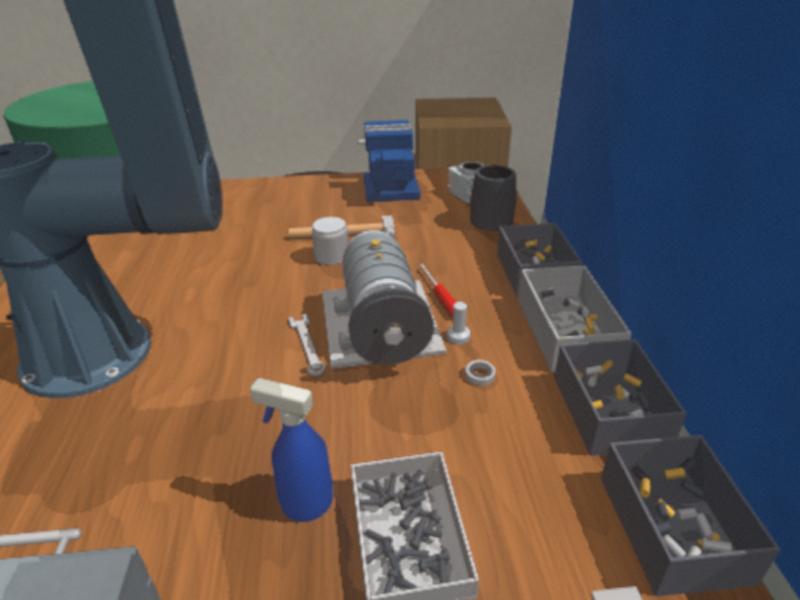

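The top view shows the pulley at about (466,318) of 800x600, with its free side to the right (world -y). In the side view its face is centred near (392,328). The driver, bearing and spanner lie around it at bench level. Next I measure the pulley's centre and axis.

```bash
python3 - <<'E'
from h import *
c,f=cam("top"); P=pts(c,f)[:,:,:3]; E=np.array(c["extrinsics"])
# sole plate + housing: direction
roi=np.zeros((384,512),bool); roi[165:250,190:320]=1
print("ranges")
m=roi&(P[...,2]>0.03); 
n,l,s,_=cv2.connectedComponentsWithStats(m.astype(np.uint8))
k=1+np.argmax(s[1:,4]); m=l==k; Q=P[m]; print(s[k],Q.min(0),Q.max(0))
# housing axis: fit line to per-slice midpoints of points z>0.08 at y bins
def axis(lo,hi,zt):
    a=Q[(Q[:,1]>lo)&(Q[:,1]<hi)&(Q[:,2]>zt)]; return a
dark=m&(c["img"].max(2)<110)&(P[...,1]<Q[:,1].min()+0.075)
D=P[dark]; print("dark",len(D),D.min(0),D.max(0))
r=cv2.minAreaRect(D[D[:,2]>.09][:,:2].astype(np.float32)); print("pulley rect",r)
# plate: bright grey low
pl=roi&(abs(P[...,2]-.012)<.006)&(c["img"].min(2)>110)
r=cv2.minAreaRect(P[pl][:,:2].astype(np.float32)); print("plate rect",pl.sum(),r)
# housing: cylinder fit, points z>.1
from scipy.optimize import least_squares
H=Q[(Q[:,2]>.11)&(Q[:,1]>D[:,1].max()+.06)]; print(len(H))
def res(p,R=.06):
    x0,z0,a=p; ym=Q[:,1].mean()
    d=(H[:,0]-x0)*np.cos(a)+(H[:,1]-ym)*np.sin(a)
    return np.hypot(d,H[:,2]-z0)-R
s1=least_squares(res,[H[:,0].mean(),.105,0],loss="soft_l1",f_scale=.002); print("cyl x,z,a",s1.x,"at y",Q[:,1].mean(), np.median(abs(s1.fun)))
# side view: face points
c,f=cam("side"); P=pts(c,f)[:,:,:3]
xc=s1.x[0]
m=(abs(P[...,0]-xc)<.1)&(P[...,2]>.03)&(P[...,2]<.19)&(P[...,1]<D[:,1].max()+.02)&(P[...,1]>D[:,1].min()-.05)&(c["img"].max(2)<130)
n,l,s,_=cv2.connectedComponentsWithStats(m.astype(np.uint8)); k=1+np.argmax(s[1:,4]); F=P[l==k]; print("face",s[k],F.min(0),F.max(0))
u,S,vt=np.linalg.svd(F-np.median(F,0),full_matrices=False); print("normal",vt[2],np.median(F,0))
print("rim mid",(F[:,0].min()+F[:,0].max())/2, (F[:,2].min()+F[:,2].max())/2)
im=c["img"][130:260,180:330]
cv2.imwrite("pics/side1.png",cv2.resize(im[:,:,::-1],None,fx=4.5,fy=4.5,interpolation=cv2.INTER_CUBIC))
E
```

```text
ranges
[ 202  177  107   65 4609] [ 0.45827139 -0.14319092  0.03000028] [0.63292254 0.13305326 1.27990407]
dark 677 [ 0.48704132 -0.13851606  0.04431989] [ 0.62557833 -0.07496755  0.18020514]
pulley rect ((0.554711639881134, -0.10443498939275742), (0.1386817991733551, 0.0622885562479496), 12.401786804199219)
plate rect 2216 ((0.5512598752975464, 0.04086965322494507), (0.26526135206222534, 0.2467258721590042), 6.687442302703857)
2574
cyl x,z,a [0.54760066 0.10449645 0.07575146] at y 0.0028394426715614802 0.001576301761886327
face [ 223  183   55   50 2139] [ 0.48886686 -0.14689316  0.03704851] [ 0.62854348 -0.05508825  0.17750859]
normal [ 0.01973421 -0.99402397  0.10736346] [ 0.55577728 -0.12732566  0.12091864]
rim mid 0.5587051692861641 0.1072785475283054
```

View pics/side1.png

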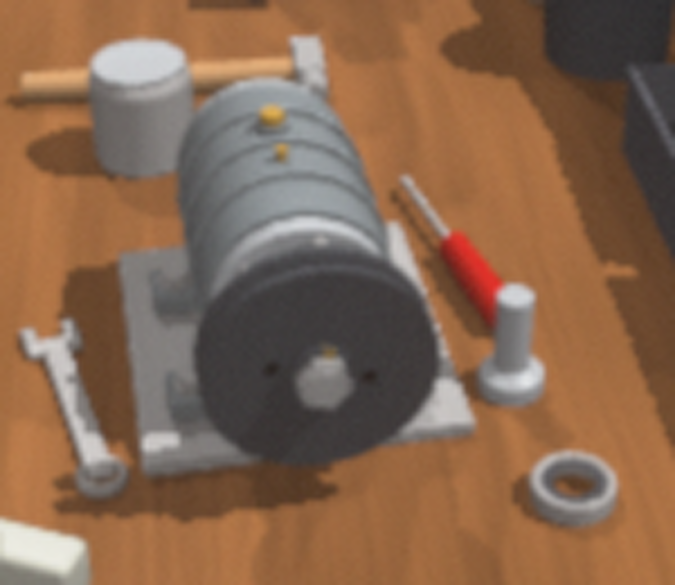

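The crop shows the pulley face centred at about (318,358). The nut is at (323,380), and the brass key at (329,350) is nearly on top, so the joint is near 0. Now the position along the axis.

```bash
python3 - <<'E'
from h import *
a=0.0758; ax=np.array([-np.sin(a),np.cos(a)]); px=np.array([np.cos(a),np.sin(a)]); o=np.array([.5562,-.11])
for n in("top","side"):
    c,f=cam(n); P=pts(c,f)[:,:,:3]
    L=np.stack([(P[...,:2]-o)@px,(P[...,:2]-o)@ax,P[...,2]],-1)
    dk=c["img"].max(2)<110
    if n=="top":
        t=(abs(L[...,0])<.04)&(L[...,2]>.155)&(L[...,2]<.19)&(abs(L[...,1])<.06)
        print("top rim y pct",np.round(np.percentile(L[t][:,1],[0,2,10,50,90,98,100]),4))
        h=(abs(L[...,0])<.03)&(L[...,2]>.13)&(L[...,2]<.19)&(L[...,1]>.03)&(L[...,1]<.35)
        print("housing y pct",np.round(np.percentile(L[h][:,1],[0,.5,2,98,99.5,100]),4))
        w=(L[...,2]>.1)&(L[...,2]<.19)&(abs(L[...,1])<.012)&(abs(L[...,0])<.1); print("x ext",L[w][:,0].min(),L[w][:,0].max())
    else:
        r=np.hypot(L[...,0],L[...,2]-.105)
        t=(r>.03)&(r<.06)&(abs(L[...,1])<.05)&dk
        print("face y",t.sum(),np.percentile(L[t][:,1],[5,25,50,75,95]))
        t=(r<.08)&(abs(L[...,1])<.03)&dk
        print("ext x",np.percentile(L[t][:,0],[0,.5,99.5,100]),"z",np.percentile(L[t][:,2],[0,.5,99.5,100]))
E
```

```text
top rim y pct [-0.018  -0.017  -0.0143  0.001   0.0545  0.0588  0.0599]
housing y pct [0.039  0.0414 0.047  0.2333 0.2395 0.2415]
x ext -0.06901556214350157 0.06914296387174514
face y 1012 [-0.01991764 -0.01878479 -0.01797524 -0.01713242 -0.01582985]
ext x [-0.06709241 -0.06591877  0.06799012  0.07128999] z [0.03747452 0.04004763 0.17609604 0.17735289]
```

Call:
servo_tool --series "0 0 0 -0.04 0 0 0; 0 0 0 -0.08 0 0 0; 0 0.03 -0.02 -0.095 0 0 1; 0 0.516 -0.335 -0.095 0 0 8.8; 0 0.516 -0.335 -0.095 0 0 8.8; 0 0.516 -0.335 -0.095 0 0 8.8; 0 0.516 -0.335 -0.095 0 0 8.8; 0 0.516 -0.335 -0.095 0 0 8.8; 0 0.516 -0.335 -0.095 0 0 8.8; 0 0.516 -0.335 -0.095 0 0 8.8; 0 0.516 -0.335 -0.095 0 0 8.8; 0 0.516 -0.335 -0.095 0 0 8.8"

```text
time_s: 1.3
eef_pos: [0.4164, -0.2617, 0.3515]
eef_rot: [0.0, 0.999, 0.038, 0.0]
wrist_force: [1.6, -1.4, -0.3]
opening: 0.5
grasp_force: 0.0
```

Call:
servo_tool --series "0 0.14 -0.125 0 0 0 0; 0 0.14 -0.125 0 0 0 0; 0 0.14 -0.125 0 0 0 0; 0 0.14 -0.125 0 0 0 0; 0 0.14 -0.125 0 0 0 0; 0 0.14 -0.125 0 0 0 0; 0 0.14 -0.125 0 0 0 0; 0 0.14 -0.125 0 0 0 0"

```text
time_s: 1.97
eef_pos: [0.5451, -0.1285, 0.3511]
eef_rot: [0.0, 0.999, 0.038, -0.0]
wrist_force: [0.3, -0.8, -0.6]
opening: 0.5
grasp_force: 0.0
```

Call:
servo_tool --series "0 0.013 -0.0126 0.03 0 0 0; 0 0.013 -0.0126 0.07 0 0 0; 0 0.013 -0.0126 0.11 0 0 0; 0 0.013 -0.0126 0.135 0 0 0; 0 0.013 -0.0126 0.135 0 0 0; 0 0.013 -0.0126 0.135 0 0 0"

```text
time_s: 2.47
eef_pos: [0.5562, -0.1156, 0.2156]
eef_rot: [-0.001, 0.999, 0.037, -0.001]
wrist_force: [0.1, -0.7, 0.2]
opening: 0.498
grasp_force: 0.0
```

```bash
python3 - <<'E'
from h import *
ims=[]
c,f=cam("top"); ims.append(c["img"][150:270,230:350])
c,f=cam("side"); ims.append(c["img"][110:270,180:340])
a=[cv2.resize(i[:,:,::-1],(400,400),interpolation=cv2.INTER_CUBIC) for i in ims]
cv2.imwrite("pics/a1.png",np.hstack(a)); o=ctrl.get_obs(); print(o["eef_pos"],o["wrist_force"],o["torque"],o["q"])
E
```

```text
[ 0.55851947 -0.11610535  0.21894168] [ 0.33966026  0.00189694 -0.07734872] [ 0.05332895 -0.0497214   0.04701363] [-4.12902605e-01  2.03980149e-01  1.65814736e+00 -1.09951606e-04
  1.27557519e+00  1.08303742e+00]
```

View pics/a1.png

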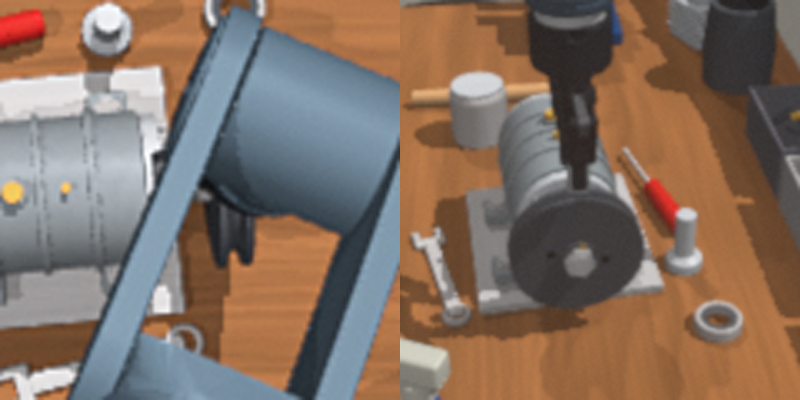

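The right panel shows the fingers centred over the rim at about (578,180), straddling the pulley. I'll descend and grip.

Call:
servo_tool --series "0 0 0 0.012 0 0 0; 0 0 0 0.024 0 0 0; 0 0 0 0.036 0 0 0; 0 0 0 0.045 0 0 0; 0 0 0 0.045 0 0 0"

```text
time_s: 2.98
eef_pos: [0.5558, -0.1139, 0.1682]
eef_rot: [-0.001, 0.999, 0.038, -0.002]
wrist_force: [-0.4, -0.0, -0.4]
opening: 0.502
grasp_force: 0.0
```

Call:
servo_tool --series "1 0 0 0 0 0 0; 1 0 0 0 0 0 0; 1 0 0 0 0 0 0; 1 0 0 0 0 0 0; 1 0 0 0 0 0 0; 1 0 0 0 0 0 0"

```text
time_s: 3.48
eef_pos: [0.5573, -0.1156, 0.171]
eef_rot: [0.001, 0.999, 0.038, -0.0]
wrist_force: [0.5, -4.6, -6.6]
opening: 0.29
grasp_force: 61.6
```

```bash
cat > s.py <<'E'
from bench import ctrl
import numpy as np
from scipy.spatial.transform import Rotation as R
o=ctrl.get_obs(); C=np.array([.557,-.115,.105]); a=.0758
ax=np.array([-np.sin(a),np.cos(a),0]); px=np.array([np.cos(a),np.sin(a),0])
q=o["eef_rot"]; z=R.from_quat(q,scalar_first=True).apply([0,0,1])
d=o["eef_pos"]-C; F=o["wrist_force"]; M=o["torque"]
phi=np.degrees(np.arctan2(-z@px,-z[2]))
print("t",round(o["time_s"],2),"tilt %.1f pos ang %.1f r %.4f off %.4f"%(phi,np.degrees(np.arctan2(d@px,d[2])),np.hypot(d@px,d[2]),d@ax),
"F",F.round(1),"M",M.round(2),"rxF %.2f M.ax %.2f sum %.2f"%(np.cross(d,F)@ax,M@ax,np.cross(d,F)@ax+M@ax),"pos",o["eef_pos"].round(4),"op %.2f g %.0f"%(o["opening"],o["grasp_force"]))
E
python3 s.py
```

```text
t 3.48 tilt 0.0 pos ang 0.2 r 0.0660 off -0.0006 F [ 0.5 -4.6 -6.6] M [-0.25 -0.03  0.23] rxF 0.01 M.ax -0.01 sum 0.00 pos [ 0.5573 -0.1156  0.171 ] op 0.29 g 62
```

Call:
servo_tool --series "1 0.00288 0 0.00006 0 -2.5 0; 1 0.00575 0 0.00025 0 -5 0; 1 0.00861 0 0.00056 0 -7.5 0; 1 0.01146 0 0.001 0 -10 0; 1 0.01429 0 0.00156 0 -12.5 0; 1 0.01708 0 0.00225 0 -15 0; 1 0.01985 0 0.00305 0 -17.5 0; 1 0.02257 0 0.00398 0 -20 0"

```text
time_s: 4.15
eef_pos: [0.5798, -0.1139, 0.167]
eef_rot: [0.007, 0.984, 0.037, -0.175]
wrist_force: [-2.6, -5.2, -4.1]
opening: 0.296
grasp_force: 62.4
```

```bash
python3 s.py
```

```text
t 4.15 tilt 20.2 pos ang 20.2 r 0.0661 off -0.0006 F [-2.6 -5.2 -4.1] M [-0.29 -0.16  0.25] rxF -0.09 M.ax -0.14 sum -0.23 pos [ 0.5798 -0.1139  0.167 ] op 0.30 g 62
```

Call:
servo_tool --series "1 0.00288 0 0.00006 0 -2.5 0; 1 0.00575 0 0.00025 0 -5 0; 1 0.00861 0 0.00056 0 -7.5 0; 1 0.01146 0 0.001 0 -10 0; 1 0.01429 0 0.00156 0 -12.5 0; 1 0.01708 0 0.00225 0 -15 0; 1 0.01985 0 0.00305 0 -17.5 0; 1 0.02257 0 0.00398 0 -20 0"

```text
time_s: 4.82
eef_pos: [0.5996, -0.1123, 0.1555]
eef_rot: [0.013, 0.938, 0.035, -0.343]
wrist_force: [-4.5, -4.2, -3.2]
opening: 0.293
grasp_force: 62.4
```

```bash
python3 s.py
```

```text
t 4.82 tilt 40.2 pos ang 40.2 r 0.0661 off -0.0005 F [-4.5 -4.2 -3.2] M [-0.32 -0.19  0.41] rxF -0.11 M.ax -0.17 sum -0.28 pos [ 0.5996 -0.1123  0.1555] op 0.29 g 62
```

Call:
servo_tool --series "1 0.00288 0 0.00006 0 -2.5 0; 1 0.00575 0 0.00025 0 -5 0; 1 0.00861 0 0.00056 0 -7.5 0; 1 0.01146 0 0.001 0 -10 0; 1 0.01429 0 0.00156 0 -12.5 0; 1 0.01708 0 0.00225 0 -15 0; 1 0.01985 0 0.00305 0 -17.5 0; 1 0.02257 0 0.00398 0 -20 0"

```text
time_s: 5.48
eef_pos: [0.6142, -0.1112, 0.1379]
eef_rot: [0.019, 0.865, 0.032, -0.501]
wrist_force: [-6.4, -4.6, -0.8]
opening: 0.29
grasp_force: 62.2
```

```bash
python3 s.py; python3 -c "
from bench import ctrl;print(ctrl.get_obs()['q'])"
```

```text
t 5.48 tilt 60.2 pos ang 60.1 r 0.0661 off -0.0005 F [-6.4 -4.6 -0.8] M [-0.29 -0.16  0.73] rxF -0.17 M.ax -0.14 sum -0.31 pos [ 0.6142 -0.1112  0.1379] op 0.29 g 62
[-0.24058027  1.11513287  0.73112075 -0.36712356  2.28926164  1.16258365]
```

Call:
servo_tool --series "1 -0.00288 0 0.00006 0 2.5 0; 1 -0.00575 0 0.00025 0 5 0; 1 -0.00861 0 0.00056 0 7.5 0; 1 -0.01146 0 0.001 0 10 0; 1 -0.01429 0 0.00156 0 12.5 0; 1 -0.01708 0 0.00225 0 15 0; 1 -0.01985 0 0.00305 0 17.5 0; 1 -0.02257 0 0.00398 0 20 0"

```text
time_s: 6.15
eef_pos: [0.6007, -0.1122, 0.1521]
eef_rot: [0.013, 0.94, 0.036, -0.339]
wrist_force: [5.8, -6.0, -19.2]
opening: 0.293
grasp_force: 65.9
```

```bash
python3 s.py
```

```text
t 6.15 tilt 39.6 pos ang 42.9 r 0.0643 off -0.0005 F [  5.8  -6.  -19.2] M [-0.33 -2.84  0.7 ] rxF 1.09 M.ax -2.80 sum -1.71 pos [ 0.6007 -0.1122  0.1521] op 0.29 g 66
```

Call:
servo_tool --series "1 -0.00288 0 0.00006 0 2.5 0; 1 -0.00575 0 0.00025 0 5 0; 1 -0.00861 0 0.00056 0 7.5 0; 1 -0.01146 0 0.001 0 10 0; 1 -0.01429 0 0.00156 0 12.5 0; 1 -0.01708 0 0.00225 0 15 0; 1 -0.01985 0 0.00305 0 17.5 0; 1 -0.02257 0 0.00398 0 20 0"

```text
time_s: 6.82
eef_pos: [0.5818, -0.1137, 0.1643]
eef_rot: [0.007, 0.985, 0.038, -0.17]
wrist_force: [11.0, -5.6, -23.8]
opening: 0.291
grasp_force: 65.0
```

```bash
python3 s.py
```

```text
t 6.82 tilt 19.6 pos ang 22.8 r 0.0643 off -0.0006 F [ 11.   -5.6 -23.8] M [-0.38 -3.09  0.57] rxF 1.21 M.ax -3.05 sum -1.83 pos [ 0.5818 -0.1137  0.1643] op 0.29 g 65
```

Call:
servo_tool --series "1 -0.00288 0 0.00006 0 2.5 0; 1 -0.00575 0 0.00025 0 5 0; 1 -0.00861 0 0.00056 0 7.5 0; 1 -0.01146 0 0.001 0 10 0; 1 -0.01429 0 0.00156 0 12.5 0; 1 -0.01708 0 0.00225 0 15 0; 1 -0.01985 0 0.00305 0 17.5 0; 1 -0.02257 0 0.00398 0 20 0"

```text
time_s: 7.48
eef_pos: [0.56, -0.1155, 0.1692]
eef_rot: [0.001, 0.999, 0.038, 0.004]
wrist_force: [21.0, -5.0, -29.6]
opening: 0.292
grasp_force: 63.3
```

```bash
python3 s.py
```

```text
t 7.48 tilt -0.5 pos ang 2.6 r 0.0643 off -0.0007 F [ 21.   -5.  -29.6] M [-0.42 -3.41  0.32] rxF 1.41 M.ax -3.37 sum -1.96 pos [ 0.56   -0.1155  0.1692] op 0.29 g 63
```

Call:
servo_tool --series "1 -0.00288 0 0.00006 0 2.5 0; 1 -0.00575 0 0.00025 0 5 0; 1 -0.00861 0 0.00056 0 7.5 0; 1 -0.01146 0 0.001 0 10 0; 1 -0.01429 0 0.00156 0 12.5 0; 1 -0.01708 0 0.00225 0 15 0; 1 -0.01985 0 0.00305 0 17.5 0; 1 -0.02257 0 0.00398 0 20 0"

```text
time_s: 8.15
eef_pos: [0.5373, -0.1173, 0.1662]
eef_rot: [-0.005, 0.983, 0.036, 0.177]
wrist_force: [37.2, -3.1, -41.0]
opening: 0.294
grasp_force: 61.6
```

```bash
python3 s.py; python3 -c "
from bench import ctrl;print(ctrl.get_obs()['q'])"
```

```text
t 8.15 tilt -20.4 pos ang -17.9 r 0.0644 off -0.0008 F [ 37.2  -3.1 -41. ] M [-0.4  -3.58  0.02] rxF 1.44 M.ax -3.54 sum -2.10 pos [ 0.5373 -0.1173  0.1662] op 0.29 g 62
[-0.54162244  0.03887246  2.00282403  0.27591318  0.82267043  0.79508171]
```

Call:
servo_tool --series "0.1 0 0 0 0 0 0; 0.1 0 0 0 0 0 0; 0.1 0 0 0 0 0 0; 0.1 0 0 0 0 0 0"

```text
time_s: 8.48
eef_pos: [0.5356, -0.1167, 0.1683]
eef_rot: [-0.006, 0.984, 0.038, 0.174]
wrist_force: [0.0, 0.4, -0.9]
opening: 0.448
grasp_force: 0.0
```

```bash
python3 s.py; python3 - <<'E'
from h import *
c,f=cam("side"); cv2.imwrite("pics/a2.png",cv2.resize(c["img"][110:270,180:340][:,:,::-1],(600,600),interpolation=cv2.INTER_CUBIC))
E
```

```text
t 8.48 tilt -20.1 pos ang -18.7 r 0.0668 off -0.0000 F [ 0.   0.4 -0.9] M [0.01 0.17 0.03] rxF -0.02 M.ax 0.17 sum 0.15 pos [ 0.5356 -0.1167  0.1683] op 0.45 g 0
```

View pics/a2.png

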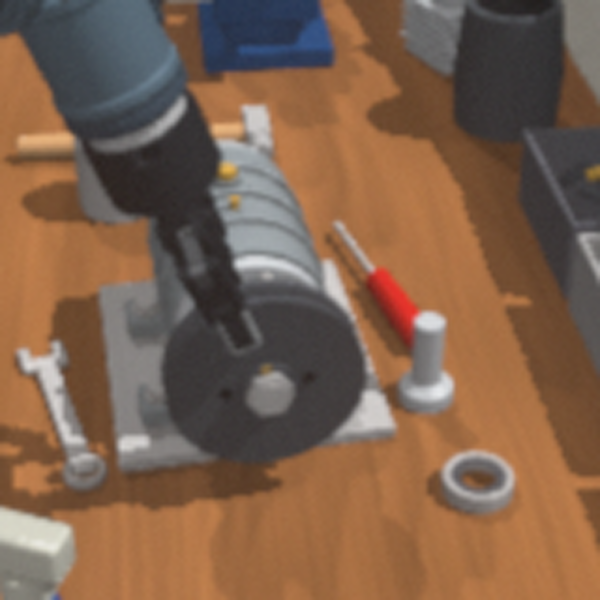

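The picture shows the key at (265,369) and the nut at (270,395). The face holes at (227,394) and (309,376) tilt about 12° counter-clockwise, so the pulley lags the tool by a few degrees. First estimate: the weight hangs at about +55° on the original tool scale. I'll regrip further back so that the bottom falls mid-range.

Call:
servo_tool --series "0.1 -0.00575 0 0.00025 0 5 0; 0.1 -0.01146 0 0.001 0 10 0; 0.1 -0.01708 0 0.00225 0 15 0; 0.1 -0.02257 0 0.00398 0 20 0; 0.1 -0.02789 0 0.00618 0 25 0; 0.1 -0.033 0 0.00884 0 30 0; 0.1 -0.033 0 0.00884 0 30 0; 1 -0.033 0 0.00884 0 30 0; 1 -0.033 0 0.00884 0 30 0; 1 -0.033 0 0.00884 0 30 0; 1 -0.033 0 0.00884 0 30 0; 1 -0.033 0 0.00884 0 30 0"

```text
time_s: 9.53
eef_pos: [0.506, -0.1197, 0.147]
eef_rot: [-0.015, 0.907, 0.034, 0.42]
wrist_force: [-28.3, -5.6, 10.6]
opening: 0.296
grasp_force: 57.5
```

```bash
python3 s.py
```

```text
t 9.53 tilt -49.7 pos ang -50.6 r 0.0662 off -0.0009 F [-28.3  -5.6  10.6] M [-0.29  2.25 -0.41] rxF -0.66 M.ax 2.27 sum 1.61 pos [ 0.506  -0.1197  0.147 ] op 0.30 g 57
```

Call:
servo_tool --series "1 0.00288 0 0.00006 0 -2.5 0; 1 0.00575 0 0.00025 0 -5 0; 1 0.00861 0 0.00056 0 -7.5 0; 1 0.01146 0 0.001 0 -10 0; 1 0.01429 0 0.00156 0 -12.5 0; 1 0.01708 0 0.00225 0 -15 0; 1 0.01985 0 0.00305 0 -17.5 0; 1 0.02257 0 0.00398 0 -20 0"

```text
time_s: 10.2
eef_pos: [0.5235, -0.1184, 0.1622]
eef_rot: [-0.008, 0.966, 0.036, 0.255]
wrist_force: [-7.5, -3.2, -4.8]
opening: 0.292
grasp_force: 59.1
```

```bash
python3 s.py
```

```text
t 10.2 tilt -29.6 pos ang -30.4 r 0.0663 off -0.0008 F [-7.5 -3.2 -4.8] M [-0.43  1.92 -0.25] rxF -0.60 M.ax 1.94 sum 1.34 pos [ 0.5235 -0.1184  0.1622] op 0.29 g 59
```

Call:
servo_tool --series "1 0.00288 0 0.00006 0 -2.5 0; 1 0.00575 0 0.00025 0 -5 0; 1 0.00861 0 0.00056 0 -7.5 0; 1 0.01146 0 0.001 0 -10 0; 1 0.01429 0 0.00156 0 -12.5 0; 1 0.01708 0 0.00225 0 -15 0; 1 0.01985 0 0.00305 0 -17.5 0; 1 0.02257 0 0.00398 0 -20 0"

```text
time_s: 10.87
eef_pos: [0.545, -0.1167, 0.1703]
eef_rot: [-0.001, 0.996, 0.037, 0.083]
wrist_force: [-4.9, -2.1, -2.5]
opening: 0.29
grasp_force: 59.1
```

```bash
python3 s.py
```

```text
t 10.87 tilt -9.6 pos ang -10.5 r 0.0664 off -0.0007 F [-4.9 -2.1 -2.5] M [-0.21  1.24  0.11] rxF -0.36 M.ax 1.25 sum 0.89 pos [ 0.545  -0.1167  0.1703] op 0.29 g 59
```

```bash
cat >> s.py <<'E'
import sys,json
if len(sys.argv)>1: open("log.txt","a").write(json.dumps([float(sys.argv[1]),phi]+list(o["eef_pos"])+list(F)+list(M))+"\n")
E
python3 s.py
```

```text
t 10.87 tilt -9.6 pos ang -10.5 r 0.0664 off -0.0007 F [-4.9 -2.1 -2.5] M [-0.21  1.24  0.11] rxF -0.36 M.ax 1.25 sum 0.89 pos [ 0.545  -0.1167  0.1703] op 0.29 g 59
```

Call:
servo_tool --series "1 0.00288 0 0.00006 0 -2.5 0; 1 0.00575 0 0.00025 0 -5 0; 1 0.00861 0 0.00056 0 -7.5 0; 1 0.01146 0 0.001 0 -10 0; 1 0.01429 0 0.00156 0 -12.5 0; 1 0.01708 0 0.00225 0 -15 0; 1 0.01985 0 0.00305 0 -17.5 0; 1 0.02257 0 0.00398 0 -20 0"

```text
time_s: 11.53
eef_pos: [0.5679, -0.1149, 0.1706]
eef_rot: [0.007, 0.995, 0.036, -0.091]
wrist_force: [-7.0, -1.6, -0.9]
opening: 0.293
grasp_force: 59.1
```

```bash
python3 s.py 1
```

```text
t 11.53 tilt 10.4 pos ang 9.4 r 0.0665 off -0.0007 F [-7.  -1.6 -0.9] M [-0.12  1.08  0.35] rxF -0.46 M.ax 1.09 sum 0.63 pos [ 0.5679 -0.1149  0.1706] op 0.29 g 59
```

Call:
servo_tool --series "1 0.00288 0 0.00006 0 -2.5 0; 1 0.00575 0 0.00025 0 -5 0; 1 0.00861 0 0.00056 0 -7.5 0; 1 0.01146 0 0.001 0 -10 0; 1 0.01429 0 0.00156 0 -12.5 0; 1 0.01708 0 0.00225 0 -15 0; 1 0.01985 0 0.00305 0 -17.5 0; 1 0.02257 0 0.00398 0 -20 0"

```text
time_s: 12.2
eef_pos: [0.5896, -0.1131, 0.163]
eef_rot: [0.014, 0.964, 0.034, -0.262]
wrist_force: [-8.2, -1.5, -1.4]
opening: 0.295
grasp_force: 59.1
```

```bash
python3 s.py 1
```

```text
t 12.2 tilt 30.4 pos ang 29.4 r 0.0665 off -0.0006 F [-8.2 -1.5 -1.4] M [-0.07  1.03  0.63] rxF -0.44 M.ax 1.03 sum 0.59 pos [ 0.5896 -0.1131  0.163 ] op 0.29 g 59
```

Call:
servo_tool --series "1 0.00288 0 0.00006 0 -2.5 0; 1 0.00575 0 0.00025 0 -5 0; 1 0.00861 0 0.00056 0 -7.5 0; 1 0.01146 0 0.001 0 -10 0; 1 0.01429 0 0.00156 0 -12.5 0; 1 0.01708 0 0.00225 0 -15 0; 1 0.01985 0 0.00305 0 -17.5 0; 1 0.02257 0 0.00398 0 -20 0"

```text
time_s: 12.87
eef_pos: [0.6073, -0.1117, 0.1484]
eef_rot: [0.021, 0.904, 0.031, -0.425]
wrist_force: [-10.8, -4.6, 0.3]
opening: 0.292
grasp_force: 59.3
```

```bash
python3 s.py 1
```

```text
t 12.87 tilt 50.4 pos ang 49.3 r 0.0666 off -0.0005 F [-10.8  -4.6   0.3] M [-0.02  0.94  1.04] rxF -0.50 M.ax 0.94 sum 0.44 pos [ 0.6073 -0.1117  0.1484] op 0.29 g 59
```

Call:
servo_tool --series "1 -0.00288 0 0.00006 0 2.5 0; 1 -0.00575 0 0.00025 0 5 0; 1 -0.00861 0 0.00056 0 7.5 0; 1 -0.01146 0 0.001 0 10 0; 1 -0.01429 0 0.00156 0 12.5 0; 1 -0.01708 0 0.00225 0 15 0; 1 -0.01985 0 0.00305 0 17.5 0; 1 -0.02257 0 0.00398 0 20 0"

```text
time_s: 13.53
eef_pos: [0.5916, -0.1129, 0.16]
eef_rot: [0.013, 0.966, 0.035, -0.256]
wrist_force: [5.3, -2.2, -16.8]
opening: 0.296
grasp_force: 61.8
```

```bash
python3 s.py -1
```

```text
t 13.53 tilt 29.8 pos ang 32.2 r 0.0650 off -0.0006 F [  5.3  -2.2 -16.8] M [ 0.22 -2.06  0.28] rxF 0.87 M.ax -2.07 sum -1.20 pos [ 0.5916 -0.1129  0.16  ] op 0.30 g 62
```

Call:
servo_tool --series "1 -0.00288 0 0.00006 0 2.5 0; 1 -0.00575 0 0.00025 0 5 0; 1 -0.00861 0 0.00056 0 7.5 0; 1 -0.01146 0 0.001 0 10 0; 1 -0.01429 0 0.00156 0 12.5 0; 1 -0.01708 0 0.00225 0 15 0; 1 -0.01985 0 0.00305 0 17.5 0; 1 -0.02257 0 0.00398 0 20 0"

```text
time_s: 14.2
eef_pos: [0.5707, -0.1146, 0.1685]
eef_rot: [0.006, 0.996, 0.036, -0.084]
wrist_force: [11.7, -2.2, -20.8]
opening: 0.291
grasp_force: 60.8
```

```bash
python3 s.py -1
```

```text
t 14.2 tilt 9.7 pos ang 12.2 r 0.0650 off -0.0006 F [ 11.7  -2.2 -20.8] M [ 0.14 -2.26  0.21] rxF 1.01 M.ax -2.27 sum -1.25 pos [ 0.5707 -0.1146  0.1685] op 0.29 g 61
```

Call:
servo_tool --series "1 -0.00288 0 0.00006 0 2.5 0; 1 -0.00575 0 0.00025 0 5 0; 1 -0.00861 0 0.00056 0 7.5 0; 1 -0.01146 0 0.001 0 10 0; 1 -0.01429 0 0.00156 0 12.5 0; 1 -0.01708 0 0.00225 0 15 0; 1 -0.01985 0 0.00305 0 17.5 0; 1 -0.02257 0 0.00398 0 20 0"

```text
time_s: 14.87
eef_pos: [0.5481, -0.1164, 0.1694]
eef_rot: [-0.001, 0.995, 0.036, 0.09]
wrist_force: [21.7, -1.5, -28.1]
opening: 0.295
grasp_force: 60.5
```

```bash
python3 s.py -1
```

```text
t 14.87 tilt -10.3 pos ang -7.9 r 0.0650 off -0.0007 F [ 21.7  -1.5 -28.1] M [ 0.07 -2.45  0.01] rxF 1.14 M.ax -2.45 sum -1.31 pos [ 0.5481 -0.1164  0.1694] op 0.29 g 60
```

```bash
cat > fit.py <<'E'
import numpy as np
from scipy.optimize import least_squares
# dir, tilt, posang, theta offset, Fx,Fz(px,z), rxF, M
A=np.array([
[1,20.2,20.2,0,-2.6,-4.1,-.09,-.14],[1,40.2,40.2,0,-4.5,-3.2,-.11,-.17],[1,60.2,60.1,0,-6.4,-.8,-.17,-.14],
[-1,39.6,42.9,0,5.8,-19.2,1.09,-2.80],[-1,19.6,22.8,0,11,-23.8,1.21,-3.05],[-1,-.5,2.6,0,21,-29.6,1.41,-3.37],[-1,-20.4,-17.9,0,37.2,-41,1.44,-3.54],
[1,-29.6,-30.4,32.7,-7.5,-4.8,-.60,1.94],[1,-9.6,-10.5,32.7,-4.9,-2.5,-.36,1.25],[1,10.4,9.4,32.7,-7,-.9,-.46,1.09],[1,30.4,29.4,32.7,-8.2,-1.4,-.44,1.03],[1,50.4,49.3,32.7,-10.8,.3,-.50,.94],
[-1,29.8,32.2,32.7,5.3,-16.8,.87,-2.07],[-1,9.7,12.2,32.7,11.7,-20.8,1.01,-2.27],[-1,-10.3,-7.9,32.7,21.7,-28.1,1.14,-2.45]])
d,t,p,o,fx,fz,rf,M=A.T
t=np.radians(t); th=np.radians(p+o); Ft=np.cos(t)*fx-np.sin(t)*fz; Fr=np.sin(t)*fx+np.cos(t)*fz
print("Ft",Ft.round(1)); print("Fr",Fr.round(1)); print("M/Ft",(-M/Ft).round(3))
def res(x,full=False):
    s,D,G,h,b=x; tot=rf+M+s*Ft-b
    m=-D*d+G*np.sin(h-th)
    if full: return tot,m
    return np.r_[tot-m,(D-.55)/.1,(G-.4)/.1,b/.2]*np.r_[np.ones(15),[.1]*3]
for h0 in(-2,0,1,2,3):
    r=least_squares(res,[.15,.55,.4,h0,0],loss="soft_l1",f_scale=.1); print(r.cost,r.x[:3].round(3),np.degrees(r.x[3]).round(1),r.x[4].round(2))
tot,m=res(r.x,True); print(np.c_[d,p+o,tot,m].round(2))
E
python3 fit.py
```

```text
Ft [-1.  -1.4 -2.5 16.7 18.3 20.7 20.6 -8.9 -5.2 -6.7 -6.4 -7.1 12.9 15.
 16.3]
Fr [ -4.7  -5.3  -6.  -11.1 -18.7 -29.8 -51.4  -0.5  -1.6  -2.1  -5.4  -8.1
 -11.9 -18.5 -31.5]
M/Ft [-0.137 -0.124 -0.056  0.168  0.166  0.162  0.172  0.218  0.238  0.162
  0.162  0.132  0.16   0.151  0.15 ]
0.16837353554848936 [ 0.16   0.726 -0.363] -118.0 0.18
0.09563715453916556 [0.166 0.781 0.463] 69.1 0.14
0.09563715456717357 [0.166 0.781 0.463] 69.1 0.14
0.09563715458982443 [0.166 0.781 0.463] 69.1 0.14
0.09563715454586177 [0.166 0.781 0.463] 69.1 0.14
[[  1.    20.2   -0.54  -0.43]
 [  1.    40.2   -0.65  -0.56]
 [  1.    60.1   -0.86  -0.71]
 [ -1.    42.9    0.92   0.99]
 [ -1.    22.8    1.06   1.12]
 [ -1.     2.6    1.33   1.21]
 [ -1.   -17.9    1.17   1.24]
 [  1.     2.3   -0.27  -0.36]
 [  1.    22.2   -0.12  -0.44]
 [  1.    42.1   -0.62  -0.57]
 [  1.    62.1   -0.61  -0.72]
 [  1.    82.    -0.88  -0.88]
 [ -1.    64.9    0.8    0.82]
 [ -1.    44.9    1.09   0.97]
 [ -1.    24.8    1.25   1.1 ]]
```

Call:
servo_tool --series "0.1 0 0 0 0 0 0; 0.1 0 0 0 0 0 0; 0.1 0 0 0 0 0 0; 0.1 -0.00804 0 0.00049 0 7 0; 0.1 -0.01597 0 0.00196 0 14 0; 0.1 -0.02257 0 0.00398 0 20 0; 0.1 -0.02257 0 0.00398 0 20 0; 0.1 -0.02257 0 0.00398 0 20 0"

```text
time_s: 15.53
eef_pos: [0.5238, -0.1175, 0.1625]
eef_rot: [-0.01, 0.966, 0.035, 0.257]
wrist_force: [1.1, 0.2, -0.2]
opening: 0.452
grasp_force: 0.0
```

```bash
python3 s.py 0
```

```text
t 15.53 tilt -29.8 pos ang -30.1 r 0.0664 off -0.0000 F [ 1.1  0.2 -0.2] M [-0.09  0.19 -0.01] rxF 0.05 M.ax 0.20 sum 0.25 pos [ 0.5238 -0.1175  0.1625] op 0.45 g 0
```

Call:
servo_tool --series "1 0 0 0 0 0 0; 1 0 0 0 0 0 0; 1 0 0 0 0 0 0; 1 0 0 0 0 0 0; 1 0 0 0 0 0 0; 1 0.00384 0 0.00011 0 -3.333 0; 1 0.00766 0 0.00045 0 -6.667 0; 1 0.01146 0 0.001 0 -10 0; 1 0.01522 0 0.00178 0 -13.333 0; 1 0.01892 0 0.00277 0 -16.667 0; 1 0.02257 0 0.00398 0 -20 0"

```text
time_s: 16.45
eef_pos: [0.5484, -0.1164, 0.1718]
eef_rot: [-0.001, 0.996, 0.038, 0.086]
wrist_force: [2.3, 0.5, -6.7]
opening: 0.296
grasp_force: 60.3
```

```bash
python3 s.py 1
```

```text
t 16.45 tilt -9.8 pos ang -7.4 r 0.0674 off -0.0007 F [ 2.3  0.5 -6.7] M [ 0.32 -0.28  0.24] rxF 0.10 M.ax -0.31 sum -0.21 pos [ 0.5484 -0.1164  0.1718] op 0.30 g 60
```

Call:
servo_tool --series "1 0.00288 0 0.00006 0 -2.5 0; 1 0.00575 0 0.00025 0 -5 0; 1 0.00861 0 0.00056 0 -7.5 0; 1 0.01146 0 0.001 0 -10 0; 1 0.01429 0 0.00156 0 -12.5 0; 1 0.01708 0 0.00225 0 -15 0; 1 0.01985 0 0.00305 0 -17.5 0; 1 0.02257 0 0.00398 0 -20 0"

```text
time_s: 17.12
eef_pos: [0.5714, -0.1145, 0.1708]
eef_rot: [0.006, 0.995, 0.037, -0.088]
wrist_force: [1.7, -1.4, -6.2]
opening: 0.293
grasp_force: 60.6
```

```bash
python3 s.py 1
```

```text
t 17.12 tilt 10.1 pos ang 12.4 r 0.0674 off -0.0006 F [ 1.7 -1.4 -6.2] M [ 0.18 -0.77  0.34] rxF 0.19 M.ax -0.78 sum -0.59 pos [ 0.5714 -0.1145  0.1708] op 0.29 g 61
```

Call:
servo_tool --series "1 0.00288 0 0.00006 0 -2.5 0; 1 0.00575 0 0.00025 0 -5 0; 1 0.00861 0 0.00056 0 -7.5 0; 1 0.01146 0 0.001 0 -10 0; 1 0.01429 0 0.00156 0 -12.5 0; 1 0.01708 0 0.00225 0 -15 0; 1 0.01985 0 0.00305 0 -17.5 0; 1 0.02257 0 0.00398 0 -20 0"

```text
time_s: 17.78
eef_pos: [0.5929, -0.1128, 0.1621]
eef_rot: [0.013, 0.965, 0.036, -0.259]
wrist_force: [-0.6, -1.8, -7.1]
opening: 0.296
grasp_force: 60.6
```

```bash
python3 s.py 1
```

```text
t 17.78 tilt 30.0 pos ang 32.2 r 0.0674 off -0.0005 F [-0.6 -1.8 -7.1] M [ 0.13 -1.2   0.53] rxF 0.21 M.ax -1.21 sum -1.00 pos [ 0.5929 -0.1128  0.1621] op 0.30 g 61
```

```bash
cat > r.py <<'E'
import sys,json
import numpy as np
from bench import ctrl
from scipy.spatial.transform import Rotation as R
C=np.array([.557,-.115,.105]); a=.0758
ax=np.array([-np.sin(a),np.cos(a),0]); px=np.array([np.cos(a),np.sin(a),0])
n=int(sys.argv[2]); L=[]
for i in range(n+1):
    if i: ctrl.camera("side")
    o=ctrl.get_obs(); z=R.from_quat(o["eef_rot"],scalar_first=True).apply([0,0,1]); d=o["eef_pos"]-C
    F=o["wrist_force"];M=o["torque"]
    phi=np.arctan2(-z@px,-z[2]); r=np.array([np.sin(phi),np.cos(phi)]); f=np.array([F@px,F[2]])
    L.append([np.degrees(phi),np.degrees(np.arctan2(d@px,d[2])),np.hypot(d@px,d[2])*1e3,f[0]*r[1]-f[1]*r[0],f@r,np.cross(d,F)@ax,M@ax])
L=np.array(L); np.set_printoptions(suppress=True,linewidth=150)
if len(sys.argv)>3: print(L.round(2))
m=L.mean(0); print(round(o["time_s"],2),"tilt,pos,r,Ft,Fr,rxF,M",m.round(2),"sd",L.std(0).round(2))
open("log2.txt","a").write(json.dumps([sys.argv[1]]+list(m))+"\n")
E
python3 r.py g3f 6 v
```

```text
[[30.03 32.17 67.44  2.91 -6.57  0.21 -1.21]
 [30.15 32.82 67.47  0.41 -2.54  0.04 -0.08]
 [29.97 32.79 67.46  7.43 -2.75  0.51 -0.98]
 [29.87 32.62 67.45  7.11 -2.19  0.49 -1.05]
 [29.81 32.52 67.45  8.29 -3.88  0.57 -1.29]
 [29.78 32.47 67.45  9.34 -4.2   0.64 -1.39]
 [29.76 32.44 67.47 10.15 -2.76  0.69 -1.44]]
18.08 tilt,pos,r,Ft,Fr,rxF,M [29.91 32.55 67.46  6.52 -3.56  0.45 -1.06] sd [0.14 0.21 0.01 3.29 1.4  0.22 0.43]
```

```bash
cat > fit.py <<'E'
import numpy as np
from scipy.optimize import least_squares
# dir, tilt, theta, Ft, rxF, M
A=[[1,20.2,20.2,-1.,-.09,-.14],[1,40.2,40.2,-1.4,-.11,-.17],[1,60.2,60.1,-2.5,-.17,-.14],
[-1,39.6,42.9,16.7,1.09,-2.80],[-1,19.6,22.8,18.3,1.21,-3.05],[-1,-.5,2.6,20.7,1.41,-3.37],[-1,-20.4,-17.9,20.6,1.44,-3.54],
[1,-29.6,2.3,-8.9,-.60,1.94],[1,-9.6,22.2,-5.2,-.36,1.25],[1,10.4,42.1,-6.7,-.46,1.09],[1,30.4,62.1,-6.4,-.44,1.03],[1,50.4,82,-7.1,-.50,.94],
[-1,29.8,64.9,12.9,.87,-2.07],[-1,9.7,44.9,15,1.01,-2.27],[-1,-10.3,24.8,16.3,1.14,-2.45],
[1,-9.8,47.5,1.12,.10,-.31],[1,10.1,67.3,2.75,.19,-.78],[1,30,87,3.03,.21,-1.21]]
import os,json
if os.path.exists("extra.json"): A+=json.load(open("extra.json"))
d,t,th,Ft,rf,M=np.array(A).T
t=np.radians(t); th=np.radians(th)
free=[(0,-.05),(-20,.17),(-30,.2)]
def tm(x):
    s,D,G,h,b,B=x
    return rf+M+s*Ft-b+B*np.sin(t), -D*d+G*np.sin(h-th)
def res(x):
    T,m=tm(x); s,D,G,h,b,B=x
    return np.r_[(T-m)/.12,(D-.55)/.04,(G-.405)/.04,b/.1,[(b-B*np.sin(np.radians(p))-v)/.1 for p,v in free]]
best=min((least_squares(res,[.14,.55,.4,h0,0,.3],loss="soft_l1") for h0 in(-2,0,1,2,3)),key=lambda r:r.cost)
x=best.x; cov=np.linalg.inv(best.jac.T@best.jac)
print("cost",best.cost,"s,D,G,h,b,B",x[:3].round(3),np.degrees(x[3]).round(1),x[4:].round(2),"sd h",np.degrees(cov[3,3]**.5).round(1))
T,m=tm(x); print(np.c_[d,np.degrees(th),T,m].round(2))
E
python3 fit.py
```

```text
cost 3.3115673315907985 s,D,G,h,b,B [0.143 0.547 0.418] -230.9 [-0.   0.5] sd h 14.1
[[ 1.00e+00  2.02e+01 -2.00e-01 -1.50e-01]
 [ 1.00e+00  4.02e+01 -1.60e-01 -1.30e-01]
 [ 1.00e+00  6.01e+01 -2.30e-01 -1.60e-01]
 [-1.00e+00  4.29e+01  1.01e+00  9.60e-01]
 [-1.00e+00  2.28e+01  9.50e-01  9.50e-01]
 [-1.00e+00  2.60e+00  1.01e+00  8.80e-01]
 [-1.00e+00 -1.79e+01  6.80e-01  7.70e-01]
 [ 1.00e+00  2.30e+00 -1.80e-01 -2.10e-01]
 [ 1.00e+00  2.22e+01  7.00e-02 -1.50e-01]
 [ 1.00e+00  4.21e+01 -2.40e-01 -1.30e-01]
 [ 1.00e+00  6.21e+01 -7.00e-02 -1.60e-01]
 [ 1.00e+00  8.20e+01 -1.90e-01 -2.40e-01]
 [-1.00e+00  6.49e+01  9.00e-01  9.20e-01]
 [-1.00e+00  4.49e+01  9.80e-01  9.60e-01]
 [-1.00e+00  2.48e+01  9.40e-01  9.50e-01]
 [ 1.00e+00  4.75e+01 -1.30e-01 -1.30e-01]
 [ 1.00e+00  6.73e+01 -1.00e-01 -1.80e-01]
 [ 1.00e+00  8.70e+01 -3.10e-01 -2.70e-01]]
```

Call:
servo_tool --series "0.1 0 0 0 0 0 0; 0.1 0 0 0 0 0 0; 0.1 0 0 0 0 0 0; 0.1 -0.00804 0 0.00049 0 7 0; 0.1 -0.01597 0 0.00196 0 14 0; 0.1 -0.02365 0 0.00438 0 21 0; 0.1 -0.03099 0 0.00773 0 28 0; 0.1 -0.03786 0 0.01194 0 35 0; 0.1 -0.04416 0 0.01695 0 42 0; 0.1 -0.04981 0 0.0227 0 49 0; 0.1 -0.05472 0 0.02909 0 56 0; 0.1 -0.05716 0 0.033 0 60 0"

```text
time_s: 19.08
eef_pos: [0.523, -0.117, 0.1628]
eef_rot: [-0.009, 0.965, 0.036, 0.261]
wrist_force: [-0.7, 0.3, -0.7]
opening: 0.453
grasp_force: 0.0
```

Call:
servo_tool --series "0.1 0 0 0 0 0 0; 0.1 0 0 0 0 0 0; 1 0 0 0 0 0 0; 1 0 0 0 0 0 0; 1 0 0 0 0 0 0; 1 0 0 0 0 0 0; 1 0 0 0 0 0 0"

```text
time_s: 19.67
eef_pos: [0.5261, -0.1182, 0.1643]
eef_rot: [-0.009, 0.965, 0.038, 0.259]
wrist_force: [-12.5, -2.6, 11.5]
opening: 0.298
grasp_force: 59.3
```

```bash
python3 r.py g4start 0
```

```text
19.67 tilt,pos,r,Ft,Fr,rxF,M [-30.   -27.61  66.97  -5.21  16.26  -0.39   1.29] sd [0. 0. 0. 0. 0. 0. 0.]
```

Call:
servo_tool --series "1 0.00288 0 0.00006 0 -2.5 0; 1 0.00575 0 0.00025 0 -5 0; 1 0.00861 0 0.00056 0 -7.5 0; 1 0.01146 0 0.001 0 -10 0; 1 0.01429 0 0.00156 0 -12.5 0; 1 0.01708 0 0.00225 0 -15 0; 1 0.01985 0 0.00305 0 -17.5 0; 1 0.02257 0 0.00398 0 -20 0"

```text
time_s: 20.33
eef_pos: [0.5478, -0.1164, 0.1714]
eef_rot: [-0.002, 0.996, 0.038, 0.086]
wrist_force: [-0.1, -2.0, -1.1]
opening: 0.291
grasp_force: 59.1
```

```bash
python3 r.py g4f 0
```

```text
20.33 tilt,pos,r,Ft,Fr,rxF,M [-9.87 -7.93 67.09 -0.39 -1.02 -0.02 -0.  ] sd [0. 0. 0. 0. 0. 0. 0.]
```

Call:
servo_tool --series "1 0.00288 0 0.00006 0 -2.5 0; 1 0.00575 0 0.00025 0 -5 0; 1 0.00861 0 0.00056 0 -7.5 0; 1 0.01146 0 0.001 0 -10 0; 1 0.01429 0 0.00156 0 -12.5 0; 1 0.01708 0 0.00225 0 -15 0; 1 0.01985 0 0.00305 0 -17.5 0; 1 0.02257 0 0.00398 0 -20 0"

```text
time_s: 21.0
eef_pos: [0.5708, -0.1146, 0.1707]
eef_rot: [0.006, 0.995, 0.038, -0.088]
wrist_force: [-0.3, -2.0, -3.5]
opening: 0.298
grasp_force: 59.0
```

```bash
python3 r.py g4f 0
```

```text
21.0 tilt,pos,r,Ft,Fr,rxF,M [10.11 11.85 67.17  0.15 -3.57  0.02 -0.54] sd [0. 0. 0. 0. 0. 0. 0.]
```

Call:
servo_tool --series "1 0.00288 0 0.00006 0 -2.5 0; 1 0.00575 0 0.00025 0 -5 0; 1 0.00861 0 0.00056 0 -7.5 0; 1 0.01146 0 0.001 0 -10 0; 1 0.01429 0 0.00156 0 -12.5 0; 1 0.01708 0 0.00225 0 -15 0; 1 0.01985 0 0.00305 0 -17.5 0; 1 0.02257 0 0.00398 0 -20 0"

```text
time_s: 21.67
eef_pos: [0.5922, -0.1129, 0.1622]
eef_rot: [0.013, 0.965, 0.036, -0.259]
wrist_force: [-1.9, -4.8, -3.6]
opening: 0.293
grasp_force: 59.0
```

```bash
python3 r.py g4f 0
```

```text
21.67 tilt,pos,r,Ft,Fr,rxF,M [30.09 31.64 67.23 -0.15 -4.22 -0.   -0.93] sd [0. 0. 0. 0. 0. 0. 0.]
```

Call:
servo_tool --series "1 0.00288 0 0.00006 0 -2.5 0; 1 0.00575 0 0.00025 0 -5 0; 1 0.00861 0 0.00056 0 -7.5 0; 1 0.01146 0 0.001 0 -10 0; 1 0.01429 0 0.00156 0 -12.5 0; 1 0.01708 0 0.00225 0 -15 0; 1 0.01985 0 0.00305 0 -17.5 0; 1 0.02257 0 0.00398 0 -20 0"

```text
time_s: 22.33
eef_pos: [0.6092, -0.1115, 0.1472]
eef_rot: [0.019, 0.905, 0.033, -0.423]
wrist_force: [-4.1, -5.4, -1.5]
opening: 0.294
grasp_force: 59.1
```

```bash
python3 r.py g4f 0
```

```text
22.33 tilt,pos,r,Ft,Fr,rxF,M [50.11 51.1  67.23 -1.75 -4.45 -0.11 -0.82] sd [0. 0. 0. 0. 0. 0. 0.]
```

Call:
servo_tool --series "1 -0.00288 0 0.00006 0 2.5 0; 1 -0.00575 0 0.00025 0 5 0; 1 -0.00861 0 0.00056 0 7.5 0; 1 -0.01146 0 0.001 0 10 0; 1 -0.01429 0 0.00156 0 12.5 0; 1 -0.01708 0 0.00225 0 15 0; 1 -0.01985 0 0.00305 0 17.5 0; 1 -0.02257 0 0.00398 0 20 0"

```text
time_s: 23.0
eef_pos: [0.5923, -0.1129, 0.1606]
eef_rot: [0.012, 0.966, 0.036, -0.257]
wrist_force: [4.0, -5.4, -10.9]
opening: 0.296
grasp_force: 61.5
```

```bash
python3 r.py g4b 0
```

```text
23.0 tilt,pos,r,Ft,Fr,rxF,M [29.78 32.46 65.92  8.52 -7.67  0.58 -1.57] sd [0. 0. 0. 0. 0. 0. 0.]
```

Call:
servo_tool --series "1 -0.00288 0 0.00006 0 2.5 0; 1 -0.00575 0 0.00025 0 5 0; 1 -0.00861 0 0.00056 0 7.5 0; 1 -0.01146 0 0.001 0 10 0; 1 -0.01429 0 0.00156 0 12.5 0; 1 -0.01708 0 0.00225 0 15 0; 1 -0.01985 0 0.00305 0 17.5 0; 1 -0.02257 0 0.00398 0 20 0"

```text
time_s: 23.67
eef_pos: [0.5713, -0.1145, 0.1693]
eef_rot: [0.005, 0.996, 0.038, -0.085]
wrist_force: [7.0, -4.2, -13.6]
opening: 0.292
grasp_force: 61.0
```

```bash
python3 r.py g4b 0
```

```text
23.67 tilt,pos,r,Ft,Fr,rxF,M [  9.76  12.54  65.87   8.83 -12.3    0.62  -1.45] sd [0. 0. 0. 0. 0. 0. 0.]
```

Call:
servo_tool --series "1 -0.00288 0 0.00006 0 2.5 0; 1 -0.00575 0 0.00025 0 5 0; 1 -0.00861 0 0.00056 0 7.5 0; 1 -0.01146 0 0.001 0 10 0; 1 -0.01429 0 0.00156 0 12.5 0; 1 -0.01708 0 0.00225 0 15 0; 1 -0.01985 0 0.00305 0 17.5 0; 1 -0.02257 0 0.00398 0 20 0"

```text
time_s: 24.33
eef_pos: [0.5487, -0.1164, 0.1703]
eef_rot: [-0.002, 0.995, 0.038, 0.089]
wrist_force: [12.3, -3.0, -16.0]
opening: 0.297
grasp_force: 60.2
```

```bash
python3 r.py g4b 0; python3 - <<'E'
import json
L=[json.loads(l) for l in open("log2.txt")]
X=[]
for l in L:
    if l[0] in("g4f","g4b"): X.append([1 if l[0][-1]=="f" else -1,l[1],l[2]+116.1,l[4],l[6],l[7]])
json.dump(X,open("extra.json","w"))
E
python3 fit.py
```

```text
24.33 tilt,pos,r,Ft,Fr,rxF,M [-10.25  -7.34  65.83   9.03 -17.85   0.65  -1.32] sd [0. 0. 0. 0. 0. 0. 0.]
cost 5.6291624391063 s,D,G,h,b,B [0.143 0.536 0.417] 132.2 [-0.    0.51] sd h 9.2
[[ 1.0000e+00  2.0200e+01 -1.9000e-01 -1.5000e-01]
 [ 1.0000e+00  4.0200e+01 -1.5000e-01 -1.2000e-01]
 [ 1.0000e+00  6.0100e+01 -2.2000e-01 -1.4000e-01]
 [-1.0000e+00  4.2900e+01  1.0000e+00  9.5000e-01]
 [-1.0000e+00  2.2800e+01  9.5000e-01  9.3000e-01]
 [-1.0000e+00  2.6000e+00  9.9000e-01  8.6000e-01]
 [-1.0000e+00 -1.7900e+01  6.6000e-01  7.4000e-01]
 [ 1.0000e+00  2.3000e+00 -1.8000e-01 -2.2000e-01]
 [ 1.0000e+00  2.2200e+01  6.0000e-02 -1.4000e-01]
 [ 1.0000e+00  4.2100e+01 -2.3000e-01 -1.2000e-01]
 [ 1.0000e+00  6.2100e+01 -6.0000e-02 -1.4000e-01]
 [ 1.0000e+00  8.2000e+01 -1.8000e-01 -2.2000e-01]
 [-1.0000e+00  6.4900e+01  9.0000e-01  9.2000e-01]
 [-1.0000e+00  4.4900e+01  9.7000e-01  9.5000e-01]
 [-1.0000e+00  2.4800e+01  9.3000e-01  9.3000e-01]
 [ 1.0000e+00  4.7500e+01 -1.3000e-01 -1.2000e-01]
 [ 1.0000e+00  6.7300e+01 -1.0000e-01 -1.6000e-01]
 [ 1.0000e+00  8.7000e+01 -3.1000e-01 -2.4000e-01]
 [ 1.0000e+00  1.0817e+02 -1.7000e-01 -3.7000e-01]
 [ 1.0000e+00  1.2795e+02 -4.1000e-01 -5.0000e-01]
 [ 1.0000e+00  1.4774e+02 -6.9000e-01 -6.5000e-01]
 [ 1.0000e+00  1.6720e+02 -7.9000e-01 -7.7000e-01]
 [-1.0000e+00  1.4856e+02  4.9000e-01  4.2000e-01]
 [-1.0000e+00  1.2864e+02  5.2000e-01  5.6000e-01]
 [-1.0000e+00  1.0876e+02  5.3000e-01  7.0000e-01]]
```

Call:
servo_tool --series "0.1 0 0 0 0 0 0; 0.1 0 0 0 0 0 0; 0.1 0 0 0 0 0 0; 0.1 -0.00804 0 0.00049 0 7 0; 0.1 -0.01597 0 0.00196 0 14 0; 0.1 -0.02365 0 0.00438 0 21 0; 0.1 -0.03099 0 0.00773 0 28 0; 0.1 -0.03786 0 0.01194 0 35 0; 0.1 -0.04242 0 0.01544 0 40 0; 0.1 -0.04242 0 0.01544 0 40 0; 0.1 -0.04242 0 0.01544 0 40 0"

```text
time_s: 25.25
eef_pos: [0.5079, -0.119, 0.1487]
eef_rot: [-0.016, 0.905, 0.035, 0.424]
wrist_force: [1.0, 0.2, 0.9]
opening: 0.451
grasp_force: 0.0
```

```bash
python3 r.py free 6 v
```

```text
[[-50.25 -48.43  65.84   1.37  -0.22   0.09   0.38]
 [-50.34 -50.23  65.7   -2.78   0.11  -0.18   0.47]
 [-49.96 -50.56  65.61   0.5    0.14   0.03   0.4 ]
 [-49.87 -49.83  65.59  -0.32  -0.07  -0.02   0.42]
 [-49.9  -49.    65.62   1.22   0.55   0.08   0.3 ]
 [-49.94 -48.44  65.66   0.4   -0.2    0.03   0.4 ]
 [-49.98 -48.2   65.69   0.58   0.57   0.04   0.32]]
25.55 tilt,pos,r,Ft,Fr,rxF,M [-50.04 -49.24  65.67   0.14   0.13   0.01   0.39] sd [0.17 0.89 0.08 1.3  0.3  0.09 0.05]
```

Call:
servo_tool --series "1 0 0 0 0 0 0; 1 0 0 0 0 0 0; 1 0 0 0 0 0 0; 1 0 0 0 0 0 0; 1 0 0 0 0 0 0"

```text
time_s: 25.97
eef_pos: [0.508, -0.1196, 0.149]
eef_rot: [-0.015, 0.905, 0.035, 0.423]
wrist_force: [-4.3, -3.7, 4.6]
opening: 0.293
grasp_force: 58.4
```

```bash
python3 r.py g5start 0
```

```text
25.97 tilt,pos,r,Ft,Fr,rxF,M [-50.04 -48.18  66.     0.6    6.5    0.03   0.45] sd [0. 0. 0. 0. 0. 0. 0.]
```

Call:
servo_tool --series "1 0.00288 0 0.00006 0 -2.5 0; 1 0.00575 0 0.00025 0 -5 0; 1 0.00861 0 0.00056 0 -7.5 0; 1 0.01146 0 0.001 0 -10 0; 1 0.01429 0 0.00156 0 -12.5 0; 1 0.01708 0 0.00225 0 -15 0; 1 0.01985 0 0.00305 0 -17.5 0; 1 0.02257 0 0.00398 0 -20 0"

```text
time_s: 26.63
eef_pos: [0.5253, -0.1182, 0.1629]
eef_rot: [-0.008, 0.965, 0.037, 0.258]
wrist_force: [8.2, -3.2, -13.9]
opening: 0.291
grasp_force: 62.0
```

```bash
python3 r.py g5f 0
```

```text
26.63 tilt,pos,r,Ft,Fr,rxF,M [-29.89 -28.77  66.08  -0.02 -15.99   0.02  -0.41] sd [0. 0. 0. 0. 0. 0. 0.]
```

Call:
servo_tool --series "1 0.00288 0 0.00006 0 -2.5 0; 1 0.00575 0 0.00025 0 -5 0; 1 0.00861 0 0.00056 0 -7.5 0; 1 0.01146 0 0.001 0 -10 0; 1 0.01429 0 0.00156 0 -12.5 0; 1 0.01708 0 0.00225 0 -15 0; 1 0.01985 0 0.00305 0 -17.5 0; 1 0.02257 0 0.00398 0 -20 0"

```text
time_s: 27.3
eef_pos: [0.5468, -0.1165, 0.1703]
eef_rot: [-0.001, 0.996, 0.038, 0.086]
wrist_force: [3.0, -3.9, -9.4]
opening: 0.293
grasp_force: 62.9
```

```bash
python3 r.py g5f 0
```

```text
27.3 tilt,pos,r,Ft,Fr,rxF,M [-9.9  -8.91 66.11  1.01 -9.72  0.08 -0.76] sd [0. 0. 0. 0. 0. 0. 0.]
```

Call:
servo_tool --series "1 0.00288 0 0.00006 0 -2.5 0; 1 0.00575 0 0.00025 0 -5 0; 1 0.00861 0 0.00056 0 -7.5 0; 1 0.01146 0 0.001 0 -10 0; 1 0.01429 0 0.00156 0 -12.5 0; 1 0.01708 0 0.00225 0 -15 0; 1 0.01985 0 0.00305 0 -17.5 0; 1 0.02257 0 0.00398 0 -20 0"

```text
time_s: 27.97
eef_pos: [0.5693, -0.1147, 0.17]
eef_rot: [0.005, 0.995, 0.038, -0.088]
wrist_force: [-2.0, -4.6, -6.3]
opening: 0.295
grasp_force: 63.3
```

```bash
python3 r.py g5f 0
```

```text
27.97 tilt,pos,r,Ft,Fr,rxF,M [10.15 10.72 66.19 -1.23 -6.6  -0.08 -0.63] sd [0. 0. 0. 0. 0. 0. 0.]
```

Call:
servo_tool --series "1 0.00288 0 0.00006 0 -2.5 0; 1 0.00575 0 0.00025 0 -5 0; 1 0.00861 0 0.00056 0 -7.5 0; 1 0.01146 0 0.001 0 -10 0; 1 0.01429 0 0.00156 0 -12.5 0; 1 0.01708 0 0.00225 0 -15 0; 1 0.01985 0 0.00305 0 -17.5 0; 1 0.02257 0 0.00398 0 -20 0"

```text
time_s: 28.63
eef_pos: [0.5904, -0.113, 0.1622]
eef_rot: [0.012, 0.965, 0.036, -0.26]
wrist_force: [-4.8, -4.1, -3.2]
opening: 0.293
grasp_force: 63.4
```

```bash
python3 r.py g5f 0
```

```text
28.63 tilt,pos,r,Ft,Fr,rxF,M [30.21 30.3  66.27 -2.75 -5.33 -0.18 -0.62] sd [0. 0. 0. 0. 0. 0. 0.]
```

Call:
servo_tool --series "1 0.00288 0 0.00006 0 -2.5 0; 1 0.00575 0 0.00025 0 -5 0; 1 0.00861 0 0.00056 0 -7.5 0; 1 0.01146 0 0.001 0 -10 0; 1 0.01429 0 0.00156 0 -12.5 0; 1 0.01708 0 0.00225 0 -15 0; 1 0.01985 0 0.00305 0 -17.5 0; 1 0.02257 0 0.00398 0 -20 0"

```text
time_s: 29.3
eef_pos: [0.6079, -0.1116, 0.1474]
eef_rot: [0.018, 0.905, 0.033, -0.424]
wrist_force: [-6.7, -5.4, -3.1]
opening: 0.294
grasp_force: 63.2
```

```bash
python3 r.py g5f 0
```

```text
29.3 tilt,pos,r,Ft,Fr,rxF,M [50.2  50.28 66.31 -2.11 -7.42 -0.14 -0.55] sd [0. 0. 0. 0. 0. 0. 0.]
```

Call:
servo_tool --series "1 -0.00288 0 0.00006 0 2.5 0; 1 -0.00575 0 0.00025 0 5 0; 1 -0.00861 0 0.00056 0 7.5 0; 1 -0.01146 0 0.001 0 10 0; 1 -0.01429 0 0.00156 0 12.5 0; 1 -0.01708 0 0.00225 0 15 0; 1 -0.01985 0 0.00305 0 17.5 0; 1 -0.02257 0 0.00398 0 20 0"

```text
time_s: 29.97
eef_pos: [0.5908, -0.113, 0.1604]
eef_rot: [0.012, 0.966, 0.036, -0.257]
wrist_force: [2.2, -5.3, -12.0]
opening: 0.295
grasp_force: 65.7
```

```bash
python3 r.py g5b 0
```

```text
29.97 tilt,pos,r,Ft,Fr,rxF,M [29.84 31.42 64.97  7.56 -9.53  0.51 -1.55] sd [0. 0. 0. 0. 0. 0. 0.]
```

Call:
servo_tool --series "1 -0.00288 0 0.00006 0 2.5 0; 1 -0.00575 0 0.00025 0 5 0; 1 -0.00861 0 0.00056 0 7.5 0; 1 -0.01146 0 0.001 0 10 0; 1 -0.01429 0 0.00156 0 12.5 0; 1 -0.01708 0 0.00225 0 15 0; 1 -0.01985 0 0.00305 0 17.5 0; 1 -0.02257 0 0.00398 0 20 0"

```text
time_s: 30.63
eef_pos: [0.5699, -0.1146, 0.1687]
eef_rot: [0.005, 0.996, 0.037, -0.085]
wrist_force: [6.4, -5.9, -17.0]
opening: 0.294
grasp_force: 65.0
```

```bash
python3 r.py g5b 0
```

```text
30.63 tilt,pos,r,Ft,Fr,rxF,M [  9.78  11.4   64.95   8.77 -15.7    0.6   -1.71] sd [0. 0. 0. 0. 0. 0. 0.]
```

Call:
servo_tool --series "1 -0.00288 0 0.00006 0 2.5 0; 1 -0.00575 0 0.00025 0 5 0; 1 -0.00861 0 0.00056 0 7.5 0; 1 -0.01146 0 0.001 0 10 0; 1 -0.01429 0 0.00156 0 12.5 0; 1 -0.01708 0 0.00225 0 15 0; 1 -0.01985 0 0.00305 0 17.5 0; 1 -0.02257 0 0.00398 0 20 0"

```text
time_s: 31.3
eef_pos: [0.5474, -0.1164, 0.1692]
eef_rot: [-0.002, 0.995, 0.037, 0.089]
wrist_force: [16.7, -5.9, -21.8]
opening: 0.287
grasp_force: 63.6
```

```bash
python3 r.py g5b 0; cat > ex.py <<'E'
import json
OFF={"g4":116.1,"g5":157.0,"g6":0}
X=[]
for l in map(json.loads,open("log2.txt")):
    g,k=l[0][:2],l[0][2:]
    if k in("f","b") and g in OFF and g!="g3": X.append([1 if k=="f" else -1,l[1],l[2]+OFF[g],l[4],l[6],l[7]])
json.dump(X,open("extra.json","w"))
E
sed -i 's/free=\[(0,-.05)/free=[(-50,.39),(-50,.39),(-50,.39),(0,-.05)/; s/print(np.c_\[d/print(np.c_[d[-17:]/; s/np.degrees(th),T,m\]/np.degrees(th)[-17:],T[-17:],m[-17:]]/' fit.py
python3 ex.py; python3 fit.py
```

```text
31.3 tilt,pos,r,Ft,Fr,rxF,M [-10.25  -8.59  64.92  12.1  -24.32   0.83  -1.87] sd [0. 0. 0. 0. 0. 0. 0.]
cost 9.40205719696292 s,D,G,h,b,B [0.143 0.541 0.402] -230.6 [0.01 0.49] sd h 8.4
[[ 1.0000e+00  6.7300e+01 -1.2000e-01 -1.9000e-01]
 [ 1.0000e+00  8.7000e+01 -3.3000e-01 -2.7000e-01]
 [ 1.0000e+00  1.0817e+02 -1.7000e-01 -4.0000e-01]
 [ 1.0000e+00  1.2795e+02 -4.3000e-01 -5.3000e-01]
 [ 1.0000e+00  1.4774e+02 -7.2000e-01 -6.7000e-01]
 [ 1.0000e+00  1.6720e+02 -8.2000e-01 -7.9000e-01]
 [-1.0000e+00  1.4856e+02  4.6000e-01  4.1000e-01]
 [-1.0000e+00  1.2864e+02  5.1000e-01  5.5000e-01]
 [-1.0000e+00  1.0876e+02  5.3000e-01  6.8000e-01]
 [ 1.0000e+00  1.2823e+02 -6.5000e-01 -5.3000e-01]
 [ 1.0000e+00  1.4809e+02 -6.3000e-01 -6.7000e-01]
 [ 1.0000e+00  1.6772e+02 -8.1000e-01 -7.9000e-01]
 [ 1.0000e+00  1.8730e+02 -9.6000e-01 -8.8000e-01]
 [ 1.0000e+00  2.0728e+02 -6.2000e-01 -9.3000e-01]
 [-1.0000e+00  1.8842e+02  2.7000e-01  2.0000e-01]
 [-1.0000e+00  1.6840e+02  2.1000e-01  2.9000e-01]
 [-1.0000e+00  1.4841e+02  5.9000e-01  4.1000e-01]]
```

Call:
servo_tool --series "0.1 0 0 0 0 0 0; 0.1 0 0 0 0 0 0; 0.1 0 0 0 0 0 0; 0.1 0.00804 0 0.00049 0 -7 0; 0.1 0.01597 0 0.00196 0 -14 0; 0.1 0.02365 0 0.00438 0 -21 0; 0.1 0.03099 0 0.00773 0 -28 0; 0.1 0.033 0 0.00884 0 -30 0; 0.1 0.033 0 0.00884 0 -30 0; 0.1 0.033 0 0.00884 0 -30 0; 0.1 0.033 0 0.00884 0 -30 0"

```text
time_s: 32.22
eef_pos: [0.58, -0.1128, 0.1678]
eef_rot: [0.007, 0.984, 0.038, -0.173]
wrist_force: [-0.3, -0.4, 0.7]
opening: 0.45
grasp_force: 0.0
```

Call:
servo_tool --series "0.1 0 0 0 0 0 0; 0.1 0 0 0 0 0 0; 1 0 0 0 0 0 0; 1 0 0 0 0 0 0; 1 0 0 0 0 0 0; 1 0 0 0 0 0 0; 1 0 0 0 0 0 0"

```text
time_s: 32.8
eef_pos: [0.5799, -0.1139, 0.1686]
eef_rot: [0.007, 0.984, 0.037, -0.173]
wrist_force: [-2.3, -3.6, 6.3]
opening: 0.294
grasp_force: 62.7
```

```bash
python3 r.py g6start 0
```

```text
32.8 tilt,pos,r,Ft,Fr,rxF,M [19.98 19.84 67.61 -4.57  5.09 -0.31  0.48] sd [0. 0. 0. 0. 0. 0. 0.]
```

Call:
servo_tool --series "1 -0.00288 0 0.00006 0 2.5 0; 1 -0.00575 0 0.00025 0 5 0; 1 -0.00861 0 0.00056 0 7.5 0; 1 -0.01146 0 0.001 0 10 0; 1 -0.01429 0 0.00156 0 12.5 0; 1 -0.01708 0 0.00225 0 15 0; 1 -0.01985 0 0.00305 0 17.5 0; 1 -0.02257 0 0.00398 0 20 0"

```text
time_s: 33.47
eef_pos: [0.5578, -0.1156, 0.1726]
eef_rot: [0.001, 0.999, 0.038, 0.002]
wrist_force: [0.0, -4.3, 5.6]
opening: 0.296
grasp_force: 64.1
```

```bash
python3 r.py g6b 0
```

```text
33.47 tilt,pos,r,Ft,Fr,rxF,M [-0.21  0.62 67.59 -0.29  5.6  -0.03  0.7 ] sd [0. 0. 0. 0. 0. 0. 0.]
```

Call:
servo_tool --series "1 -0.00288 0 0.00006 0 2.5 0; 1 -0.00575 0 0.00025 0 5 0; 1 -0.00861 0 0.00056 0 7.5 0; 1 -0.01146 0 0.001 0 10 0; 1 -0.01429 0 0.00156 0 12.5 0; 1 -0.01708 0 0.00225 0 15 0; 1 -0.01985 0 0.00305 0 17.5 0; 1 -0.02257 0 0.00398 0 20 0"

```text
time_s: 34.13
eef_pos: [0.5355, -0.1174, 0.1689]
eef_rot: [-0.005, 0.984, 0.038, 0.176]
wrist_force: [0.3, -0.8, 4.9]
opening: 0.288
grasp_force: 64.1
```

```bash
python3 r.py g6b 0
```

```text
34.13 tilt,pos,r,Ft,Fr,rxF,M [-20.24 -18.72  67.48   1.89   4.57   0.12   0.67] sd [0. 0. 0. 0. 0. 0. 0.]
```

Call:
servo_tool --series "1 -0.00288 0 0.00006 0 2.5 0; 1 -0.00575 0 0.00025 0 5 0; 1 -0.00861 0 0.00056 0 7.5 0; 1 -0.01146 0 0.001 0 10 0; 1 -0.01429 0 0.00156 0 12.5 0; 1 -0.01708 0 0.00225 0 15 0; 1 -0.01985 0 0.00305 0 17.5 0; 1 -0.02257 0 0.00398 0 20 0"

```text
time_s: 34.8
eef_pos: [0.5163, -0.119, 0.1584]
eef_rot: [-0.012, 0.938, 0.036, 0.345]
wrist_force: [-3.1, 4.2, 12.1]
opening: 0.293
grasp_force: 65.2
```

```bash
python3 r.py g6b 0
```

```text
34.8 tilt,pos,r,Ft,Fr,rxF,M [-40.36 -37.42  67.29   5.69  11.03   0.34  -0.03] sd [0. 0. 0. 0. 0. 0. 0.]
```

Call:
servo_tool --series "1 0.00288 0 0.00006 0 -2.5 0; 1 0.00575 0 0.00025 0 -5 0; 1 0.00861 0 0.00056 0 -7.5 0; 1 0.01146 0 0.001 0 -10 0; 1 0.01429 0 0.00156 0 -12.5 0; 1 0.01708 0 0.00225 0 -15 0; 1 0.01985 0 0.00305 0 -17.5 0; 1 0.02257 0 0.00398 0 -20 0"

```text
time_s: 35.47
eef_pos: [0.5357, -0.1174, 0.1684]
eef_rot: [-0.005, 0.984, 0.037, 0.174]
wrist_force: [0.9, -1.8, -0.7]
opening: 0.291
grasp_force: 64.9
```

```bash
python3 r.py g6f 0
```

```text
35.47 tilt,pos,r,Ft,Fr,rxF,M [-20.01 -18.67  66.9    0.51  -0.91   0.04  -0.29] sd [0. 0. 0. 0. 0. 0. 0.]
```

Call:
servo_tool --series "1 0.00288 0 0.00006 0 -2.5 0; 1 0.00575 0 0.00025 0 -5 0; 1 0.00861 0 0.00056 0 -7.5 0; 1 0.01146 0 0.001 0 -10 0; 1 0.01429 0 0.00156 0 -12.5 0; 1 0.01708 0 0.00225 0 -15 0; 1 0.01985 0 0.00305 0 -17.5 0; 1 0.02257 0 0.00398 0 -20 0"

```text
time_s: 36.13
eef_pos: [0.5584, -0.1156, 0.172]
eef_rot: [0.001, 0.999, 0.038, 0.0]
wrist_force: [0.0, -3.1, -1.5]
opening: 0.294
grasp_force: 64.8
```

```bash
python3 r.py g6f 0
```

```text
36.13 tilt,pos,r,Ft,Fr,rxF,M [-0.03  1.18 66.97 -0.19 -1.51 -0.01 -0.74] sd [0. 0. 0. 0. 0. 0. 0.]
```

Call:
servo_tool --series "1 0.00288 0 0.00006 0 -2.5 0; 1 0.00575 0 0.00025 0 -5 0; 1 0.00861 0 0.00056 0 -7.5 0; 1 0.01146 0 0.001 0 -10 0; 1 0.01429 0 0.00156 0 -12.5 0; 1 0.01708 0 0.00225 0 -15 0; 1 0.01985 0 0.00305 0 -17.5 0; 1 0.02257 0 0.00398 0 -20 0"

```text
time_s: 36.8
eef_pos: [0.5808, -0.1138, 0.1676]
eef_rot: [0.008, 0.984, 0.037, -0.173]
wrist_force: [0.5, -3.9, -0.2]
opening: 0.296
grasp_force: 64.9
```

```bash
python3 r.py g6f 0
```

```text
36.8 tilt,pos,r,Ft,Fr,rxF,M [19.97 20.85 67.01  0.2  -0.09  0.01 -0.92] sd [0. 0. 0. 0. 0. 0. 0.]
```

```bash
sed -i 's/"g6":0/"g6":128.6/' ex.py; python3 ex.py; python3 fit.py
```

```text
cost 11.740160148354379 s,D,G,h,b,B [0.144 0.557 0.409] 131.3 [0.01 0.49] sd h 6.7
[[ -1.   148.56   0.47   0.44]
 [ -1.   128.64   0.52   0.58]
 [ -1.   108.76   0.53   0.71]
 [  1.   128.23  -0.66  -0.54]
 [  1.   148.09  -0.63  -0.68]
 [  1.   167.72  -0.81  -0.8 ]
 [  1.   187.3   -0.97  -0.9 ]
 [  1.   207.28  -0.62  -0.95]
 [ -1.   188.42   0.28   0.21]
 [ -1.   168.4    0.22   0.31]
 [ -1.   148.41   0.6    0.44]
 [ -1.   129.22   0.62   0.57]
 [ -1.   109.88   0.88   0.71]
 [ -1.    91.18   0.81   0.82]
 [  1.   109.93  -0.36  -0.41]
 [  1.   129.78  -0.79  -0.55]
 [  1.   149.45  -0.72  -0.68]]
```

Call:
servo_tool --series "1 -0.00288 0 0.00006 0 2.5 0; 1 -0.00575 0 0.00025 0 5 0; 1 -0.00861 0 0.00056 0 7.5 0; 1 -0.01146 0 0.001 0 10 0; 1 -0.01429 0 0.00156 0 12.5 0; 1 -0.01708 0 0.00225 0 15 0; 1 -0.01985 0 0.00305 0 17.5 0; 1 -0.02257 0 0.00398 0 20 0"

```text
time_s: 37.47
eef_pos: [0.5591, -0.1155, 0.1717]
eef_rot: [0.001, 0.999, 0.038, 0.004]
wrist_force: [8.5, -4.5, -6.9]
opening: 0.295
grasp_force: 64.7
```

```bash
python3 r.py g6b 0
```

```text
37.47 tilt,pos,r,Ft,Fr,rxF,M [-0.41  1.77 66.69  8.07 -6.98  0.56 -1.16] sd [0. 0. 0. 0. 0. 0. 0.]
```

Call:
servo_tool --series "1 -0.00288 0 0.00006 0 2.5 0; 1 -0.00575 0 0.00025 0 5 0; 1 -0.00861 0 0.00056 0 7.5 0; 1 -0.01146 0 0.001 0 10 0; 1 -0.01429 0 0.00156 0 12.5 0; 1 -0.01708 0 0.00225 0 15 0; 1 -0.01985 0 0.00305 0 17.5 0; 1 -0.02257 0 0.00398 0 20 0"

```text
time_s: 38.13
eef_pos: [0.5364, -0.1173, 0.1684]
eef_rot: [-0.005, 0.984, 0.037, 0.177]
wrist_force: [11.0, -2.0, -6.5]
opening: 0.294
grasp_force: 64.2
```

```bash
python3 r.py g6b 0
```

```text
38.13 tilt,pos,r,Ft,Fr,rxF,M [-20.37 -18.07  66.64   7.89  -9.83   0.55  -0.84] sd [0. 0. 0. 0. 0. 0. 0.]
```

Call:
servo_tool --series "1 0.00288 0 0.00006 0 -2.5 0; 1 0.00575 0 0.00025 0 -5 0; 1 0.00861 0 0.00056 0 -7.5 0; 1 0.01146 0 0.001 0 -10 0; 1 0.01429 0 0.00156 0 -12.5 0; 1 0.01708 0 0.00225 0 -15 0; 1 0.01985 0 0.00305 0 -17.5 0; 1 0.02257 0 0.00398 0 -20 0"

```text
time_s: 38.8
eef_pos: [0.5572, -0.1157, 0.1714]
eef_rot: [0.001, 0.999, 0.038, -0.001]
wrist_force: [-2.6, -4.1, -0.2]
opening: 0.294
grasp_force: 66.1
```

```bash
python3 r.py g6f 0
```

```text
38.8 tilt,pos,r,Ft,Fr,rxF,M [ 0.14  0.16 66.41 -2.9  -0.19 -0.19  0.09] sd [0. 0. 0. 0. 0. 0. 0.]
```

Call:
servo_tool --series "1 0.00288 0 0.00006 0 -2.5 0; 1 0.00575 0 0.00025 0 -5 0; 1 0.00861 0 0.00056 0 -7.5 0; 1 0.01146 0 0.001 0 -10 0; 1 0.01429 0 0.00156 0 -12.5 0; 1 0.01708 0 0.00225 0 -15 0; 1 0.01985 0 0.00305 0 -17.5 0; 1 0.02257 0 0.00398 0 -20 0"

```text
time_s: 39.47
eef_pos: [0.5798, -0.1139, 0.1674]
eef_rot: [0.008, 0.984, 0.037, -0.175]
wrist_force: [-3.3, -4.3, 0.6]
opening: 0.295
grasp_force: 66.1
```

```bash
python3 r.py g6f 0
```

```text
39.47 tilt,pos,r,Ft,Fr,rxF,M [20.14 20.05 66.47 -3.61 -0.69 -0.24 -0.14] sd [0. 0. 0. 0. 0. 0. 0.]
```

Call:
servo_tool --series "1 0.00288 0 0.00006 0 -2.5 0; 1 0.00575 0 0.00025 0 -5 0; 1 0.00861 0 0.00056 0 -7.5 0; 1 0.01146 0 0.001 0 -10 0; 1 0.01429 0 0.00156 0 -12.5 0; 1 0.01708 0 0.00225 0 -15 0; 1 0.01985 0 0.00305 0 -17.5 0; 1 0.02257 0 0.00398 0 -20 0"

```text
time_s: 40.13
eef_pos: [0.5996, -0.1124, 0.156]
eef_rot: [0.014, 0.939, 0.035, -0.343]
wrist_force: [-3.5, -3.9, 1.8]
opening: 0.292
grasp_force: 65.9
```

```bash
python3 r.py g6f 0; python3 ex.py; python3 fit.py
```

```text
40.13 tilt,pos,r,Ft,Fr,rxF,M [40.14 39.95 66.52 -4.03 -1.1  -0.27 -0.25] sd [0. 0. 0. 0. 0. 0. 0.]
cost 11.911232936933033 s,D,G,h,b,B [0.144 0.556 0.408] 130.4 [0.01 0.49] sd h 6.2
[[  1.   167.72  -0.81  -0.8 ]
 [  1.   187.3   -0.97  -0.9 ]
 [  1.   207.28  -0.62  -0.95]
 [ -1.   188.42   0.28   0.21]
 [ -1.   168.4    0.22   0.3 ]
 [ -1.   148.41   0.6    0.43]
 [ -1.   129.22   0.62   0.56]
 [ -1.   109.88   0.88   0.7 ]
 [ -1.    91.18   0.81   0.81]
 [  1.   109.93  -0.36  -0.41]
 [  1.   129.78  -0.79  -0.55]
 [  1.   149.45  -0.72  -0.69]
 [ -1.   130.37   0.54   0.56]
 [ -1.   110.53   0.67   0.69]
 [  1.   128.76  -0.53  -0.54]
 [  1.   148.65  -0.74  -0.68]
 [  1.   168.55  -0.79  -0.81]]
```

Call:
servo_tool --series "1 -0.00288 0 0.00006 0 2.5 0; 1 -0.00575 0 0.00025 0 5 0; 1 -0.00861 0 0.00056 0 7.5 0; 1 -0.01146 0 0.001 0 10 0; 1 -0.01429 0 0.00156 0 12.5 0; 1 -0.01708 0 0.00225 0 15 0; 1 -0.01985 0 0.00305 0 17.5 0; 1 -0.02257 0 0.00398 0 20 0"

```text
time_s: 40.8
eef_pos: [0.5805, -0.1138, 0.1662]
eef_rot: [0.007, 0.984, 0.037, -0.171]
wrist_force: [4.7, -5.9, -8.4]
opening: 0.29
grasp_force: 67.5
```

Call:
servo_tool --series "1 -0.00288 0 0.00006 0 2.5 0; 1 -0.00575 0 0.00025 0 5 0; 1 -0.00861 0 0.00056 0 7.5 0; 1 -0.01146 0 0.001 0 10 0; 1 -0.01429 0 0.00156 0 12.5 0; 1 -0.01708 0 0.00225 0 15 0; 1 -0.01985 0 0.00305 0 17.5 0; 1 -0.02148 0 0.00359 0 19 0; 1 -0.02257 0 0.00398 0 20 0; 1 -0.02257 0 0.00398 0 20 0; 1 -0.02257 0 0.00398 0 20 0; 1 -0.02257 0 0.00398 0 20 0"

```text
time_s: 41.8
eef_pos: [0.5581, -0.1156, 0.1705]
eef_rot: [0.001, 0.999, 0.038, 0.001]
wrist_force: [5.0, -5.4, -8.2]
opening: 0.294
grasp_force: 67.2
```

```bash
python3 r.py fin 5 v; python3 - <<'E'
from h import *
c,f=cam("side"); cv2.imwrite("pics/a3.png",cv2.resize(c["img"][110:270,180:340][:,:,::-1],(600,600),interpolation=cv2.INTER_CUBIC))
E
```

```text
[[-0.14  0.89 65.55  4.56 -8.16  0.31 -1.14]
 [-0.12  0.86 65.54  4.77 -7.77  0.32 -1.16]
 [-0.12  0.88 65.55  4.03 -8.    0.27 -1.1 ]
 [-0.12  0.87 65.55  3.34 -8.49  0.23 -1.15]
 [-0.12  0.87 65.54  3.9  -7.36  0.26 -1.18]
 [-0.12  0.88 65.56  4.09 -8.95  0.28 -1.18]]
42.05 tilt,pos,r,Ft,Fr,rxF,M [-0.12  0.87 65.55  4.11 -8.12  0.28 -1.15] sd [0.01 0.01 0.01 0.46 0.51 0.03 0.03]
```

View pics/a3.png

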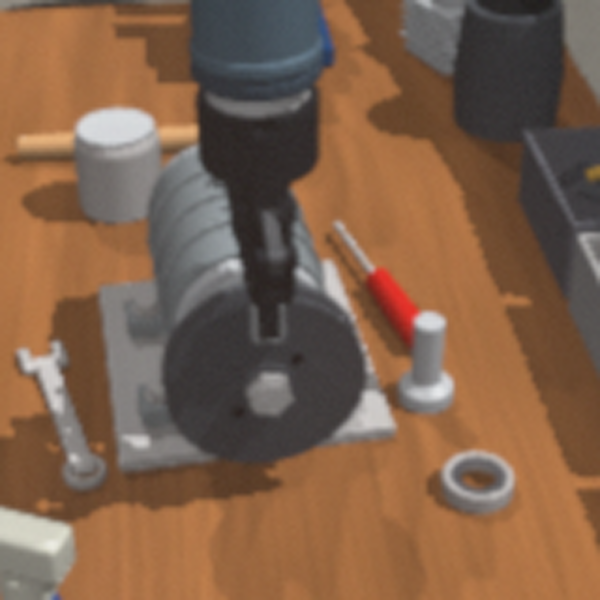

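The face holes at (238,412) and (297,358) confirm a turn of about +130° from the start. The grip is steady at 60–67 N, the tools have not moved, and θ is about 129.5° against an estimated 130.4° for hanging down. Handing in.

```bash
python3 -c "
from bench import ctrl; print(ctrl.hand_in())"
```

```text
the job is handed in; nothing more can be done
None
```

I turned the pulley about 130° from its start, to where the torque readings put the heavy side straight down (within about 6°), and handed the job in at 42 s with the fingers still gripping it; the parts in the last side view had not moved.

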